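# Pin the stock-cage gate, work its two catches and hold it wide

## Task

Take the headed hinge pin from its wooden stand and push it down through the fork and lug of the stock cage's gate hinge until its head sits fully home. Then squeeze the safety catch shut between its tab and post, after that squeeze the bolt catch in the same way, and swing the gate by its upright grip past the half-way detent until it stands wide open. The gate springs back, so finish while still gripping it wide open, and leave the pliers, the bead jar and the pot alone.

Things in the scene. Friction and masses are not known exactly. Their poses are not given: they have to be found in the camera images.
- cage: small barred metal stock cage fixed on the tray; deck (flat top) 150 x 95 mm, 80 mm above the tray. Origin: on the tray, below the middle of the deck's gate-side edge. x (cage x) runs along the gate to its hinge end, y points out of the cage on the gate's side, z up; the deck covers x -75..75, y -95..0 mm. Fingertips 102 mm or more above the tray clear all but the tabs, posts and gate grip.
- hinge_mouth (a point): middle of the hinge hole's mouth, on the upper face of the upper fork leaf (80 mm above the tray, cage x 60, y 5). The hole is vertical, 10.5 mm across with a 1.5 mm chamfer, and runs through the upper leaf (8 mm thick), the gate's lug and the lower leaf, already aligned, and is open below. A small spring ball 35 mm down stops a dropped pin about 9 mm short and grips it: it must be pushed the rest with 5 to 10 N.
- pin_head_mid (a point): centre of the head of the hinge pin: a loose steel pin, 0.05 kg, standing upright in its stand. Head: knurled cylinder 16 mm across, 22 mm high. Shank: 8 mm across, reaching 46 mm down from the head's underside, with a chamfered tip. z is the pin's axis, up.
- pin_underhead (a point): centre of the underside of the pin's head, 11 mm below the head's centre; seated, it lies at the hinge mouth, 80 mm above the tray. z up the pin.
- pin_stand: plain drilled wooden block, 56 x 50 mm, 54 mm high, fixed; the pin stands in its middle with the head resting on top. Origin: centre of its underside. Around the work: an open drawer to the right of the tray (x above 0.45 m, y below -0.25 m, up to 0.2 m high); a wooden peg board end at (0.49, 0.18) and a vice at (0.63, -0.15), both overhanging 0.35 m up.
- safety_catch_travel (a joint): slide of the safety catch in m: 0 as found (up to 0.002), 0.014 squeezed fully shut; moves to cage -y against about 3 N of friction and stays. While it is out it blocks the bolt catch (free from about 0.009).
- safety_tab (a point): mid-width point, 112 mm above the tray, in the moving tab of the safety catch (cage x 50, y -45 as found, y -59 when squeezed); its pressed outer face is the +y one, 3 mm from its middle.
- safety_catch: sliding body of the safety catch, with its tab; its origin coincides with the cage's origin at travel 0 and shifts with the travel.
- safety_post (a point): mid-width point, 112 mm above the tray, in the fixed post of the safety catch (cage x 50, y -79), outer face the -y one. Over the outer faces tab and post measure 40 mm as found, 26 mm squeezed. Tabs and posts are upright plates 16 mm wide, 6 mm thick, tops 122 mm above the tray; a catch is squeezed by closing the fingers over both outer faces.
- bolt_catch_travel (a joint): slide of the bolt catch in m: 0 as found, 0.018 squeezed fully shut; moves to cage +x against about 3 N of friction and stays. While it is out its bolt holds the gate shut (free from about 0.013).
- bolt_tab (a point): mid-width point, 112 mm above the tray, in the moving tab of the bolt catch (cage x -27, y -36 as found, x -9 when squeezed); its pressed outer face is the -x one, 3 mm from its middle.
- bolt_catch: sliding body of the bolt catch, with its tab; its origin coincides with the cage's origin at travel 0 and shifts with the travel.
- bolt_post (a point): mid-width point, 112 mm above the tray, in the fixed post of the bolt catch (cage x 13, y -36), outer face the +x one. Over the outer faces tab and post measure 46 mm as found, 28 mm squeezed. Before the safety catch is squeezed, its tab leaves a finger only about 28 mm beside this post.
- gate_travel (a joint): gate angle in rad: 0 shut, end stop 1.65. Vertical hinge axis through the hinge mouth; opening swings the free end from cage -x towards cage +y (clockwise from above). A closing spring pulls with 0.07 N m (shut) to 0.24 N m at 1.4; a ball detent at 0.5 to 0.9 takes about 5 N more at the grip. Let go, it swings back. Wide open: 1.2 or more, 1.35 is a good aim.
- gate_grip (a point): point on the axis of the gate's grip, 119 mm above the tray, 15 mm below its top. The grip is a plain round upright steel bar, 12 mm across, from 74 to 134 mm above the tray, 114 mm from the hinge axis at the gate's free end (shut: cage x -54, y 5). It turns with the gate; being round it may turn between the fingers. Fingers that close across the gate push it directly; closing along the gate they may slip.
- gate: the barred swinging gate, 128 mm long, 74 mm high without its grip. Origin: on the hinge axis at tray height; the gate lies along its -x.
- pliers_teal: loose pliers, 149 mm, lying on the tray: bystander. Origin under its middle.
- bead_jar: loose round clear bead jar, 54 mm across, 22 mm high: bystander. Origin under its middle.
- white_pot: loose small white pot, 42 mm across, 34 mm high: bystander. Origin under its middle.
Mind the look-alikes: they are no part of the job. Of the things like the part that bears pin_head_mid, leave any that is green, orange or yellow; of the rest the smaller one is meant.

How it is judged:
By the outcome, as a careful person would: the job done as asked, in the order asked, and still so for the second after the job is handed in, while the arm keeps its last pose, push and grip.
It also fails if it takes over 72 s, if anything falls off the work surface, if the arm or the gripper's body presses on something with over 40 N, if the wrist force passes 120 N, or if a joint passes its speed limit or range.

## Robot

A 6-joint arm with a two-finger parallel gripper is mounted at the origin on a cart in front of the work surface, level with it; the furniture and walls round the work are solid. World frame = base frame: x ahead of the robot, y to its left, z up, the work surface at z = 0. Lengths are in mm, angles in rad, forces in N, time in s.
With the tool pointing down it reaches from about 325 to 900 mm from the base axis. Payload 6.1 kg.
Tool frame: the origin (TCP) lies at the very end of the fingers, on their centre line; the grasp point (between the pads) lies 19 mm behind it (arm.grip_point_offset is the distance from the TCP to the grasp point, in mm); z points along the fingers, x is the direction in which the jaws open and shut, and the axes are right-handed (so a half turn about z gives the same grasp; the last joint's range is limited). The gripper opens to 87 mm and grips with 3 to 60 N. Pads are 19 mm wide; open, the fingers measure 117 mm over their backs; the gripper's body (75 mm by 190 mm) begins 51 mm behind the grasp point.
Start: joints at [1.021, 0.22, 1.526, -0, 1.395, -0.126], TCP at [257.014, 569.701, 222.538] pointing down, gripper open.
Joint ranges: [-2.98, 2.98], [-0.91, 2.08], [0.09, 2.57], [-1.24, 4.39], [0.2, 2.65], [-2.68, 2.68]. Speed limits (rad/s): [2.57, 2.57, 3.01, 3.14, 3.14, 3.14].

## Interface

Orientations are given as a unit quaternion [x, y, z, w].
In Python, from workcell import arm gives the robot as it stands.
- The arm moves only by the tool servo_tool, never from a script. Its argument "motion" is a list of rows, each an object with "xyz": the shift along the world's x, y, z in cm, a list of three; "twist": the turn about the world's z in degrees; "hand": the finger opening in cm, from 0 to 8.7. A call has 1 to 20 rows; each row shifts and turns the pose as measured when the row begins; what a row does not reach is not made up. A row lasts 1/8 s, in which the tool goes at most 62.5 mm and 10.7 degrees, less where a joint would pass 70% of its speed; a pose out of reach is approached as far as the arm can. A call with a gripper value outside its range is refused whole. The fingers move at their own pace and stop on an object; "grip_force" is the grip in N (left out, the last holds). Time passes only in rows, so rows that do not move let the fingers close. It gives the time, the measured TCP pose, the force and the opening at its end, in the units of the state.
- arm.observe(): the state, without advancing time (a new reading comes with each control period).
- arm.get_image(name): name is "scene" or "side" or "wrist"; returns the picture (420x560x3 uint8, red, green, blue); there is no depth.
- arm.camera_params(name): a dict with "camera_matrix" (3x3 intrinsics, pixels), "eye" and "orientation" of the camera in the world. Camera axes: x right, y up, looking along -z (the intrinsics and any distortion apply to the point x, -y, -z); pixel columns grow to the right and rows downward; lengths in mm; the calibration is good to about 2 mm. The wrist camera is an equidistant fisheye: a pixel r from the principal point sees the ray r / f radians off the axis. A picture is of the moment at which its call begins: read the wrist's pose just before it. camera_params takes no time and is no camera call; for the wrist camera it gives the pose at the moment of the call.
- arm.close_job(): hands the job in, once; it reports no verdict.
Trained networks look in the newest picture that a camera, given by its name, has taken for a name from the list of things; names that differ only in an ending like _2 or _b are one class to them, and where a whole thing is asked for, a point or a joint stands for the part that bears it (a point fixed in the world has none). Each returns a list of dicts, best first, with "confidence" (0 to 1); they miss things now and then, are a little off and sometimes report something else, mostly with a low value. They report only what shows in the picture. A call takes as long as a camera call. They do not tell look-alikes from the thing itself.
- arm.recognise(camera, name): "xyz" ([x, y, z] in mm, in world coordinates, good to about 4 mm: the middle of the surface that is visible of it).
- arm.outline_of(camera, name): "mask" (420x560 bool, what is visible of it).
- arm.landmark_of(camera, name): "xyz" ([x, y, z] in mm, in world coordinates, good to about 4 mm: a listed point, or the origin of a listed thing).
The state is a dict: "time": time; "q": joint angles; "joint_velocities": joint speeds; "tau": joint torques, N m; "position": TCP position; "orientation": TCP orientation; "contact_force": force on the tool from outside, world axes, zero at the start; "moment": the same for the moment, N m; "gripper_width": opening from 0.0 (shut) to 1.0 (fully open).
Only numpy, scipy, OpenCV 4.12 (cv2) and the standard library are available. Lean on these libraries where they do the work, as an engineer would, in place of code of your own. Each camera call takes 0.05 s, during which the arm holds its last target.

## Working session

There is one attempt and no reset: what is moved stays moved. The work goes in short steps, Python scripts to look and compute and a tool call to move; the robot and the scene stay as the last step left them, time stands still between calls to the robot, and variables do not carry over. Pictures are saved under pics/ and viewed, and the job is handed in when it is done.

Besides the shell and the picture viewer there is one more tool, called after "Call:" by a JSON object that holds its "fn" and its "kwargs", one argument or row to a line. servo_tool: Moves the arm, as the interface text tells. Its arguments: {"type":"object","properties":{"motion":{"type":"array"},"grip_force":{"type":"number"}},"required":["motion"]}

```bash
mkdir -p pics; ls; python3 - <<'E'
from workcell import arm
import cv2
print(arm.observe())
for c in ["scene","side","wrist"]:
    p=arm.camera_params(c); print(c,p)
    cv2.imwrite(f"pics/{c}0.png",arm.get_image(c)[:,:,::-1])
E
```

```text
pics
{'time': 0.0, 'q': array([ 1.02086626e+00,  2.21220113e-01,  1.52763102e+00, -8.62722257e-06,
        1.39471393e+00, -1.26084716e-01]), 'joint_velocities': array([-5.85972943e-05, -2.63945029e-04,  4.66663556e-04, -9.74986680e-05,
       -1.11021895e-03, -2.47537057e-04]), 'tau': array([-8.31293733e-05, -4.94613147e+01, -3.87382007e+01,  7.00542703e-02,
        5.71635563e-02, -1.29434238e-04]), 'position': array([256.70542703, 569.15122691, 221.4304586 ]), 'orientation': array([ 8.40019589e-01,  5.42555175e-01, -8.87306371e-04,  4.30475709e-04]), 'contact_force': array([-0.21174982, -0.07376074,  0.00708538]), 'moment': array([ 0.00275739,  0.01930889, -0.01738605]), 'gripper_width': 1.0027231976105262}
scene {'camera_matrix': array([[477.84315691,   0.        , 272.47421631],
       [  0.        , 477.84315691, 205.19248062],
       [  0.        ,   0.        ,   1.        ]]), 'eye': array([  17.4395842 , -330.62901139,  730.75627925]), 'orientation': array([ 0.33518544, -0.16121582, -0.42167038,  0.82695481])}
side {'camera_matrix': array([[389.64417086,   0.        , 281.66530979],
       [  0.        , 389.64417086, 200.65916175],
       [  0.        ,   0.        ,   1.        ]]), 'eye': array([ 297.49837751, -533.96581589,  666.49377469]), 'orientation': array([ 0.40161726, -0.06698542, -0.15719465,  0.89972572])}
wrist {'camera_matrix': array([[325.1922621 ,   0.        , 283.00866287],
       [  0.        , 325.1922621 , 205.38667164],
       [  0.        ,   0.        ,   1.        ]]), 'eye': array([189.31723138, 600.54534094, 382.11509217]), 'orientation': array([-0.11481718, -0.07333418,  0.53793833,  0.83190232])}
```

View pics/scene0.png

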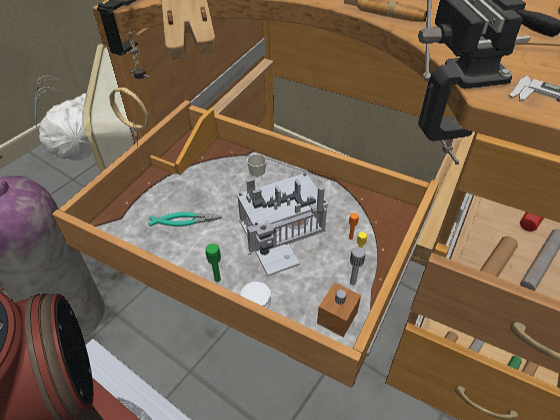

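View pics/side0.png

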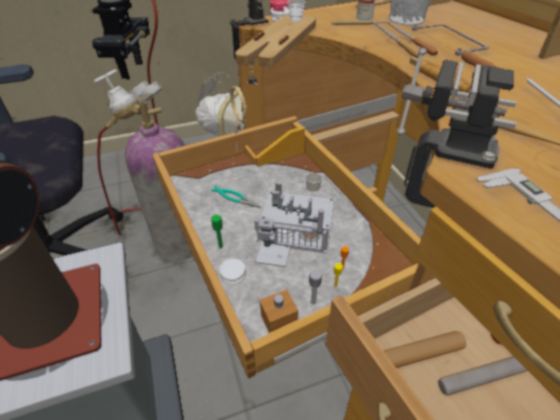

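View pics/wrist0.png

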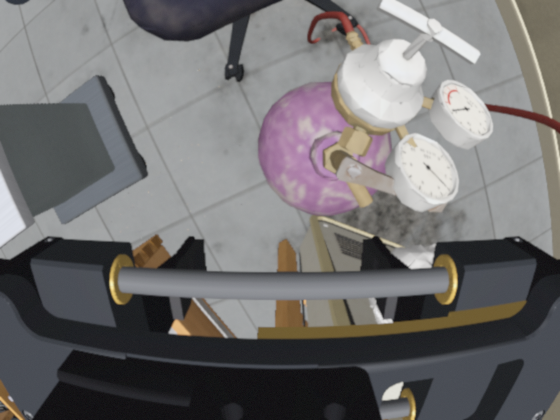

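```bash
cat > h.py <<'E'
from workcell import arm
import numpy as np, cv2
from scipy.spatial.transform import Rotation as R
def proj(c,P,p=None):
    p=p or arm.camera_params(c)
    v=R.from_quat(p["orientation"]).inv().apply(np.atleast_2d(P)-p["eye"])
    v=v*[1,-1,-1];K=p["camera_matrix"]
    if c=="wrist":
        r=np.hypot(v[:,0],v[:,1]);th=np.arctan2(r,v[:,2]);s=th/np.maximum(r,1e-9)
        xy=v[:,:2]*s[:,None]
    else: xy=v[:,:2]/v[:,2:]
    return xy*K[0,0]+K[:2,2]
def ray(c,uv,p=None):
    p=p or arm.camera_params(c);K=p["camera_matrix"]
    xy=(np.array(uv,float)-K[:2,2])/K[0,0]
    if c=="wrist":
        th=np.hypot(*xy);d=np.array([*(xy/max(th,1e-9)*np.sin(th)),np.cos(th)])
    else: d=np.array([*xy,1.]);d/=np.linalg.norm(d)
    return p["eye"],R.from_quat(p["orientation"]).apply(d*[1,-1,-1])
def tri(obs):
    A=np.zeros((3,3));b=np.zeros(3)
    for e,d in obs:
        M=np.eye(3)-np.outer(d,d);A+=M;b+=M@e
    return np.linalg.solve(A,b)
def onz(c,uv,z,p=None):
    e,d=ray(c,uv,p);return e+d*(z-e[2])/d[2]
E
python3 - <<'E'
from h import *
for c in ["scene","side"]:
    arm.get_image(c)
    for n in ["cage","hinge_mouth","pin_head_mid","pin_stand","safety_tab","safety_post","bolt_tab","bolt_post","gate_grip"]:
        for d in arm.landmark_of(c,n): print(c,n,np.round(d["xyz"],1),round(d["confidence"],2),proj(c,d["xyz"]).round(0)[0])
print(arm.observe()["time"])
E
```

```text
scene cage [514.5   6.9  -2. ] 0.88 [290. 241.]
scene cage [ 423.8 -151.3   65.7] 0.67 [338. 294.]
scene hinge_mouth [459.3  28.3  81.6] 0.63 [263. 226.]
scene hinge_mouth [6.412e+02 1.904e+02 4.000e-01] 0.39 [256. 169.]
scene pin_head_mid [ 420.9 -153.2   66.8] 0.68 [338. 295.]
scene pin_head_mid [ 495.7 -142.    81.4] 0.68 [356. 257.]
scene pin_head_mid [585.8 -83.9  55.1] 0.52 [351. 220.]
scene pin_head_mid [ 560.2 -117.6   60.2] 0.4 [361. 235.]
scene pin_stand [ 421.6 -158.3    2.8] 0.73 [338. 317.]
scene safety_tab [493.6  68.9 109.5] 0.61 [256. 195.]
scene safety_post [511.8  96.7 110.1] 0.72 [250. 183.]
scene bolt_tab [552.2  21.7 113.7] 0.66 [296. 185.]
scene bolt_tab [5.14e+02 4.10e+00 1.00e-01] 0.17 [291. 241.]
scene bolt_post [523.5  43.9 115.4] 0.57 [277. 189.]
scene gate_grip [564.4 -25.3 114.7] 0.73 [321. 191.]
side cage [512.1   3.7   1.3] 0.85 [293. 249.]
side hinge_mouth [458.1  28.6  80.4] 0.85 [265. 222.]
side pin_head_mid [ 554.2 -121.6   56.4] 0.72 [336. 270.]
side pin_head_mid [591.5 -86.1  58.4] 0.7 [345. 252.]
side pin_head_mid [6.352e+02 1.836e+02 6.000e-01] 0.7 [312. 188.]
side pin_head_mid [360.9  62.7  81.2] 0.62 [217. 222.]
side pin_head_mid [ 423.  -154.1   67.4] 0.57 [278. 300.]
side pin_stand [ 423.4 -154.8   -1.7] 0.64 [279. 321.]
side safety_tab [509.7  95.9 111.4] 0.65 [278. 187.]
side safety_tab [494.   64.5 110.4] 0.58 [276. 197.]
side safety_tab [366.2 -23.6   4.6] 0.55 [232. 275.]
side safety_post [508.3  98.3 110.1] 0.92 [277. 187.]
side safety_post [ 424.3 -157.8   68.5] 0.69 [280. 301.]
side bolt_tab [555.3  21.8 116.2] 0.72 [310. 201.]
side bolt_post [521.9  41.8 110.5] 0.87 [291. 201.]
side bolt_post [ 423.5 -154.8   67.9] 0.18 [279. 300.]
side gate_grip [555.9 -35.2 119.7] 0.63 [321. 218.]
side gate_grip [ 423.3 -156.3    1.3] 0.22 [279. 321.]
1.15
```

```bash
cat > fit.py <<'E'
from h import *
from scipy.optimize import least_squares
PTS={"cage":(0,0,0),"hinge_mouth":(60,5,80),"safety_tab":(50,-45,112),"safety_post":(50,-79,112),"bolt_tab":(-27,-36,112),"bolt_post":(13,-36,112),"gate_grip":(-54,5,119)}
def T(v,P):
    P=np.atleast_2d(P);c,s=np.cos(v[2]),np.sin(v[2])
    return np.c_[v[0]+c*P[:,0]-s*P[:,1],v[1]+s*P[:,0]+c*P[:,1],P[:,2]]
def fit(obs):
    A=np.array([PTS[n] for n,_ in obs],float);B=np.array([x for _,x in obs])
    f=lambda v:((T(v,A)-B)[:,:2]).ravel()
    r=least_squares(f,[513,5,np.radians(157)],loss="soft_l1",f_scale=3)
    return r.x,(T(r.x,A)-B).round(1)
E
python3 - <<'E'
from fit import *
o=[]
for c in ["scene","side"]:
    arm.get_image(c)
    for n in PTS:
        if n=="gate_grip":pass
        for d in arm.landmark_of(c,n):
            if abs(d["xyz"][2]-PTS[n][2])<12 and d["confidence"]>.5: o.append((n,d["xyz"]))
v,r=fit(o); print(v,np.degrees(v[2]))
for (n,_),x in zip(o,r): print(n,x)
for c in ["scene","side"]:
    im=cv2.imread(f"pics/{c}0.png");
    deck=T(v,[(-75,-95,80),(75,-95,80),(75,0,80),(-75,0,80)])
    k=3
    u0,v0,u1,v1=(200,130,370,340) if c=="scene" else (200,150,370,330)
    im=cv2.resize(im[v0:v1,u0:u1],None,fx=k,fy=k,interpolation=cv2.INTER_CUBIC)
    q=lambda P:((proj(c,P)-[u0,v0])*k).round().astype(int)
    cv2.polylines(im,[q(deck).reshape(-1,1,2)],1,(0,0,255),1)
    for n,P in PTS.items(): cv2.circle(im,tuple(map(int,q(T(v,P))[0])),3,(0,255,0),1)
    cv2.imwrite(f"pics/{c}1.png",im)
print("peg",proj("scene",[[490,180,350],[630,-150,350]]),proj("side",[[490,180,350],[630,-150,350]]))
E
```

```text
[512.85323391   4.53675977   2.61701658] 149.94400475604456
cage [ 4.1 -1.7  1.2]
hinge_mouth [-4.   0.5 -4.5]
safety_tab [-3.2 -1.   0.3]
safety_post [0.  0.8 1.9]
bolt_tab [3.1 0.4 1. ]
bolt_post [-2.7 -1.5 -1.7]
gate_grip [-6.7  0.5  2.3]
cage [ 2.8 -1.5 -0.8]
hinge_mouth [ 2.2  0.4 -0.3]
safety_tab [-0.2  0.7 -1. ]
safety_post [2.2 1.6 1.8]
bolt_tab [-1.5 -1.4 -2.3]
gate_grip [0.7 2.4 3.2]
peg [[192.53234381  58.41766337]
 [427.82251009  84.2758639 ]] [[252.28990885  68.86648854]
 [410.1317903  143.98226396]]
```

View pics/scene1.png

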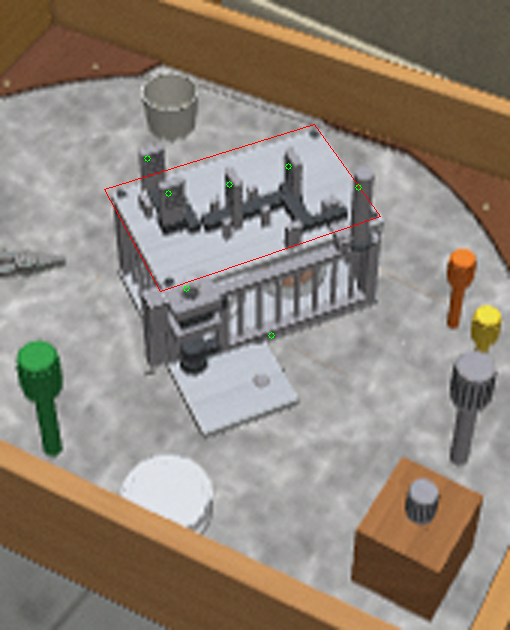

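View pics/side1.png

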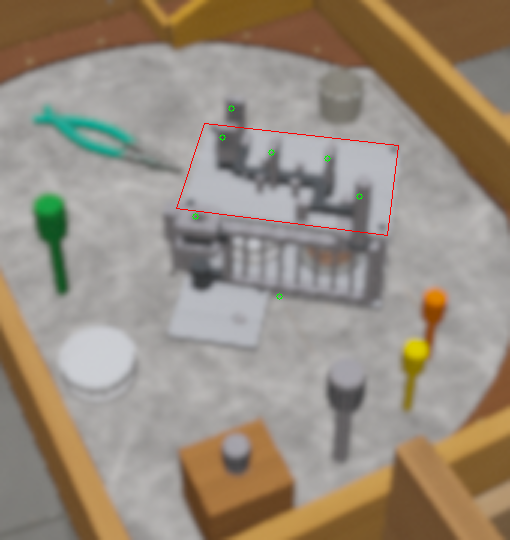

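Call:
{"fn": "servo_tool", "kwargs": {
  "motion": [
    {"xyz": [0.3,-4,0],"twist": 0,"hand": 5},
    {"xyz": [0.5,-5.5,0],"twist": 0,"hand": 5},
    {"xyz": [0.7,-5.5,0],"twist": 0,"hand": 5},
    {"xyz": [0.7,-5.5,0],"twist": -2,"hand": 5},
    {"xyz": [0.7,-5.5,0],"twist": -2,"hand": 5},
    {"xyz": [0.7,-5.5,0],"twist": -2,"hand": 5},
    {"xyz": [1.5,-5,0],"twist": 0,"hand": 5},
    {"xyz": [1.5,-5,0],"twist": 0,"hand": 5},
    {"xyz": [1.5,-5,0],"twist": 0,"hand": 5},
    {"xyz": [1.5,-5,0],"twist": 0,"hand": 5},
    {"xyz": [1.5,-5,0],"twist": 0,"hand": 5}
  ]
}}

```text
time: 3.32
position: [368.9, -9.0, 224.5]
orientation: [0.866, 0.5, 0.006, 0.002]
contact_force: [1.1, -0.1, -0.1]
gripper_width: 0.57
```

```bash
python3 - <<'E'
from fit import *
s=arm.observe();print(s["time"],s["position"],R.from_quat(s["orientation"]).as_matrix().round(3),s["gripper_width"])
p=arm.camera_params("wrist"); print(p["eye"]-s["position"],R.from_quat(p["orientation"]).as_matrix().round(2))
cv2.imwrite("pics/w2.png",arm.get_image("wrist")[:,:,::-1])
v=[512.9,4.5,np.radians(150)]
for n,P in list(PTS.items()): print(n,proj("wrist",T(v,P),p).round(0))
for P in ([422,-154,76],[495,-142,85],s["position"]):print(proj("wrist",P,p).round(0))
E
```

```text
3.325 [368.8724659   -9.01991021 224.46136821] [[ 0.5    0.866  0.012]
 [ 0.866 -0.5    0.002]
 [ 0.007  0.01  -1.   ]] 0.5696923541610545
[-66.16786393  37.39831304 159.8249496 ] [[ 0.5  -0.83 -0.25]
 [ 0.87  0.48  0.13]
 [ 0.01 -0.28  0.96]]
cage [[344. 264.]]
hinge_mouth [[357. 247.]]
safety_tab [[411. 268.]]
safety_post [[440. 266.]]
bolt_tab [[391. 330.]]
bolt_post [[397. 300.]]
gate_grip [[354. 355.]]
[[194. 294.]]
[[237. 340.]]
[[282. 258.]]
```

View pics/w2.png

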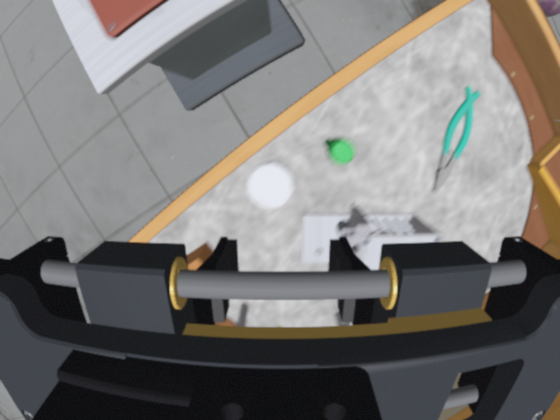

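```bash
cat > crop.py <<'E'
from h import *
def crop(c,name,box,k,marks=(),im=None):
    im=arm.get_image(c) if im is None else im
    im=im[:,:,::-1]
    u0,v0,u1,v1=box
    o=cv2.resize(im[v0:v1,u0:u1],None,fx=k,fy=k,interpolation=cv2.INTER_CUBIC)
    for m in marks:
        q=((np.array(m)-[u0,v0]+.5)*k-.5).round().astype(int)
        cv2.drawMarker(o,tuple(map(int,q)),(0,255,0),cv2.MARKER_CROSS,10,1)
    cv2.imwrite(f"pics/{name}.png",o)
E
python3 - <<'E'
from crop import *
P=np.array([422,-154,76.]);ms=[P,P-[0,0,22]]
A=[np.array([P[0]+8*np.cos(a),P[1]+8*np.sin(a),76]) for a in np.arange(0,6.28,.785)]
for c,b in (("scene",(310,260,370,320)),("side",(250,270,310,330))):
    m=proj(c,A+[P-[0,0,22]])
    crop(c,c+"2",b,9,m); 
    im=arm.get_image(c)
    for n in("pin_head_mid","pin_stand"):
        for o in arm.outline_of(c,n)[:5]:
            ys,xs=np.nonzero(o["mask"]);print(c,n,round(o["confidence"],2),len(xs),xs.mean().round(1),ys.mean().round(1),xs.min(),xs.max(),ys.min(),ys.max())
    for d in arm.landmark_of(c,"pin_head_mid"):print(d)
E
```

```text
scene pin_head_mid 0.9 358 356.0 263.0 350 364 247 285
scene pin_head_mid 0.79 401 214.0 259.8 206 220 244 281
scene pin_head_mid 0.72 166 352.7 224.1 349 358 213 239
scene pin_head_mid 0.66 124 361.4 239.0 357 366 232 247
scene pin_head_mid 0.45 143 340.1 296.7 335 346 290 304
scene pin_stand 0.74 1388 337.6 310.4 317 359 283 335
{'xyz': [501.1, -141.7, 82.9], 'confidence': 0.79}
{'xyz': [362.5, 61.8, 81.9], 'confidence': 0.76}
{'xyz': [420.2, -155.1, 66.8], 'confidence': 0.64}
{'xyz': [558.8, -116.4, 63.3], 'confidence': 0.48}
side pin_head_mid 0.63 316 314.3 283.3 308 321 269 304
side pin_head_mid 0.6 128 337.3 271.2 333 342 263 284
side pin_head_mid 0.54 118 343.7 253.9 340 348 246 266
side pin_head_mid 0.53 262 217.2 228.4 210 222 214 248
side pin_head_mid 0.4 100 277.9 301.5 274 282 295 308
side pin_stand 0.73 997 277.7 311.3 260 298 290 331
side pin_stand 0.31 274 302.8 211.2 282 317 198 222
{'xyz': [553.5, -122.5, 57.5], 'confidence': 0.67}
{'xyz': [361.0, 64.2, 82.0], 'confidence': 0.62}
{'xyz': [423.1, -155.3, 69.2], 'confidence': 0.57}
{'xyz': [501.5, -141.8, 76.7], 'confidence': 0.56}
{'xyz': [592.0, -85.8, 59.0], 'confidence': 0.4}
```

View pics/scene2.png

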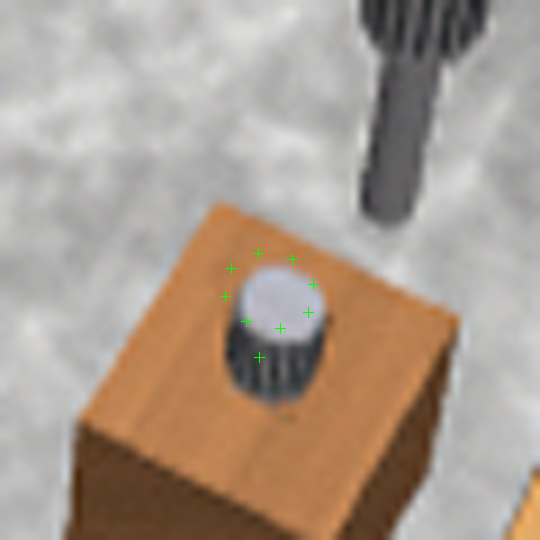

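View pics/side2.png

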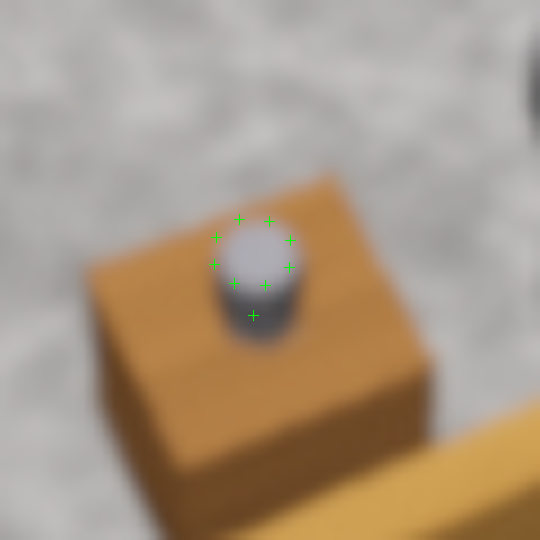

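```bash
python3 - <<'E'
from h import *
a=(340.9,293.3);b=(278.1,298.2)
print(tri([ray("scene",a),ray("side",b)]),onz("scene",a,76),onz("side",b,76))
E
```

```text
[ 421.7650684  -156.6025247    75.97801834] [ 420.83871217 -157.37963249   76.        ] [ 422.4593591  -155.64646384   76.        ]
```

Call:
{"fn": "servo_tool", "kwargs": {
  "motion": [
    {"xyz": [1.3,-3.7,-1],"twist": 0,"hand": 5},
    {"xyz": [1.3,-3.7,-1],"twist": 0,"hand": 5},
    {"xyz": [1.3,-3.7,-2],"twist": 0,"hand": 5},
    {"xyz": [1.3,-3.6,-2],"twist": 0,"hand": 5},
    {"xyz": [0,0,-2],"twist": 0,"hand": 4.5},
    {"xyz": [0,0,0],"twist": 0,"hand": 4.5}
  ]
}}

```text
time: 4.62
position: [423.5, -153.4, 143.0]
orientation: [0.862, 0.506, 0.007, 0.003]
contact_force: [-0.6, 0.3, -0.6]
gripper_width: 0.518
```

```bash
python3 - <<'E'
from crop import *
s=arm.observe();print(s["time"],s["position"],s["contact_force"])
for c,b in (("scene",(270,180,390,330)),("side",(210,190,330,330))): crop(c,c+"3",b,4)
E
```

```text
4.625 [ 423.54940423 -153.35888531  143.01380722] [-0.62401432  0.25683359 -0.59496535]
```

View pics/scene3.png

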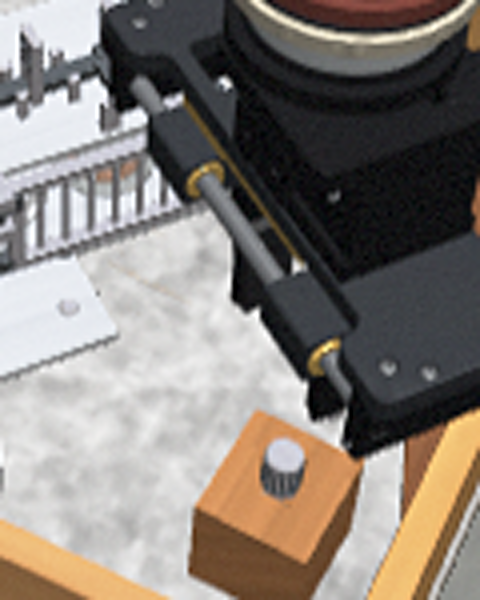

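View pics/side3.png

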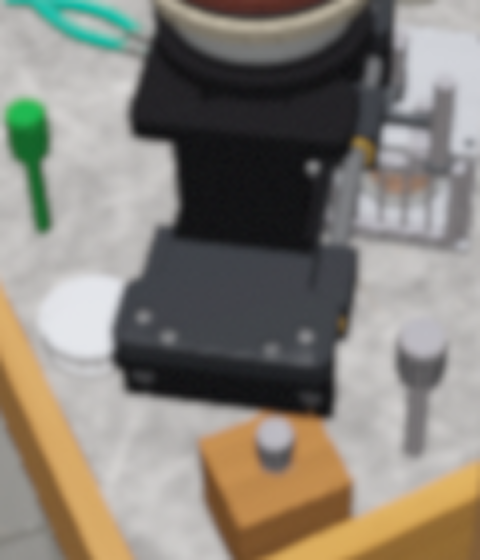

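```bash
python3 - <<'E'
from h import *
# inner top corner of tray near stand; and wall corner far left
print(tri([ray("scene",(357,352)),ray("side",(249,338))]))
print(tri([ray("scene",(434,182)),ray("side",(428,263))]))
E
```

```text
[ 346.74222102 -224.96024699   89.58123545]
[ 708.33568684 -186.80305282  103.42146148]
```

Call:
{"fn": "servo_tool", "kwargs": {
  "motion": [
    {"xyz": [-0.1,-0.2,-2.5],"twist": 0,"hand": 4.5},
    {"xyz": [-0.1,-0.1,-2],"twist": 0,"hand": 4.5},
    {"xyz": [0,0,-1],"twist": 0,"hand": 4.5}
  ]
}}

```text
time: 5.1
position: [426.6, -156.9, 94.2]
orientation: [0.861, 0.508, 0.01, 0.009]
contact_force: [-0.7, -1.2, 0.3]
gripper_width: 0.514
```

Call:
{"fn": "servo_tool", "kwargs": {
  "motion": [
    {"xyz": [-0.4,0,0],"twist": 0,"hand": 4.5},
    {"xyz": [0,0,0],"twist": 0,"hand": 4.5}
  ]
}}

```text
time: 5.35
position: [423.1, -156.6, 95.5]
orientation: [0.861, 0.509, 0.011, 0.01]
contact_force: [0.7, -0.7, 0.1]
gripper_width: 0.518
```

```bash
python3 - <<'E'
from h import *
s=arm.observe();print(s["time"],s["position"],R.from_quat(s["orientation"]).as_matrix().round(3),s["contact_force"],s["joint_velocities"])
E
```

```text
5.35 [ 423.13760137 -156.60234285   95.53859412] [[ 0.482  0.875  0.028]
 [ 0.876 -0.482 -0.006]
 [ 0.008  0.028 -1.   ]] [ 0.67138794 -0.65752114  0.13185676] [ 5.22212880e-03 -3.89811316e-03 -9.87067954e-03 -7.59280954e-06
 -1.29380901e-03  3.07982763e-03]
```

Call:
{"fn": "servo_tool", "kwargs": {
  "motion": [
    {"xyz": [-0.2,0,-1.5],"twist": 0,"hand": 4.5},
    {"xyz": [-0.2,0,-1.5],"twist": 0,"hand": 4.5},
    {"xyz": [-0.1,0,-0.7],"twist": 0,"hand": 4.5},
    {"xyz": [-0.1,0,0],"twist": 0,"hand": 4.5}
  ]
}}

```text
time: 5.85
position: [417.0, -156.7, 56.7]
orientation: [0.861, 0.509, 0.011, 0.01]
contact_force: [-0.8, 1.1, 0.2]
gripper_width: 0.517
```

```bash
python3 - <<'E'
from crop import *
s=arm.observe();print(s["time"],s["position"],R.from_quat(s["orientation"]).as_matrix().round(3)[:,2],s["contact_force"])
P=s["position"]
print(proj("scene",P),proj("side",P))
for c,b in (("scene",(290,230,390,340)),("side",(230,250,330,340))): crop(c,c+"4",b,5)
E
```

```text
5.85 [ 416.96915188 -156.73202822   56.66299371] [ 0.029 -0.007 -1.   ] [-0.77458295  1.06708702  0.18703386]
[[338.30116893 301.33981198]] [[275.54909433 305.75940821]]
```

View pics/scene4.png

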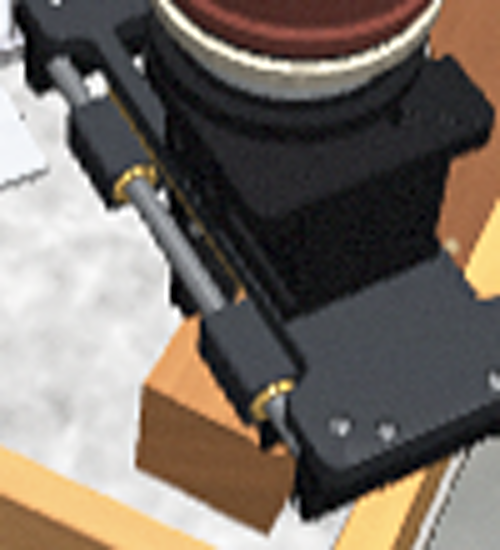

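View pics/side4.png

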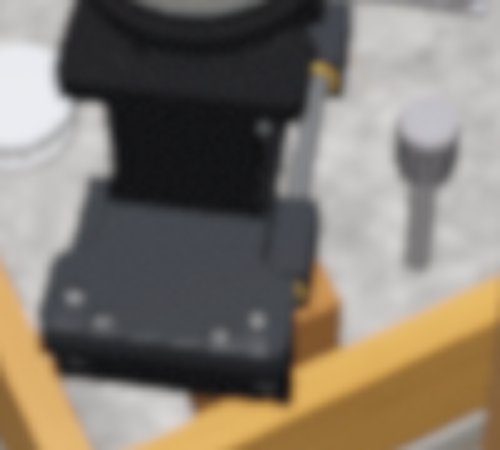

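Call:
{"fn": "servo_tool", "kwargs": {
  "motion": [
    {"xyz": [0.4,0,0.1],"twist": 0,"hand": 4.5},
    {"xyz": [0.1,0,0],"twist": 0,"hand": 4.5},
    {"xyz": [0,0,0],"twist": 0,"hand": 1},
    {"xyz": [0,0,0],"twist": 0,"hand": 1},
    {"xyz": [0,0,0],"twist": 0,"hand": 1},
    {"xyz": [0,0,0],"twist": 0,"hand": 1}
  ],
  "grip_force": 35
}}

```text
time: 6.7
position: [424.0, -157.6, 59.8]
orientation: [0.861, 0.509, 0.012, 0.012]
contact_force: [-0.1, 0.4, -0.3]
gripper_width: 0.167
```

Call:
{"fn": "servo_tool", "kwargs": {
  "motion": [
    {"xyz": [0,0,0],"twist": 0,"hand": 1},
    {"xyz": [0,0,2],"twist": 0,"hand": 1},
    {"xyz": [0,0,3],"twist": 0,"hand": 1},
    {"xyz": [0,0,3],"twist": 0,"hand": 1},
    {"xyz": [0,0,3],"twist": 0,"hand": 1}
  ]
}}

```text
time: 7.32
position: [421.6, -156.1, 169.4]
orientation: [0.861, 0.508, 0.01, 0.009]
contact_force: [1.0, -0.5, -0.1]
gripper_width: 0.164
```

```bash
python3 - <<'E'
from crop import *
s=arm.observe();print(s["time"],s["position"],R.from_quat(s["orientation"]).as_matrix().round(3)[:,2],s["contact_force"],s["gripper_width"])
P=s["position"]
print(proj("scene",P),proj("side",P))
for c,b in (("scene",(270,200,390,320)),("side",(210,220,330,320))): crop(c,c+"5",b,5)
E
```

```text
7.325 [ 421.55478295 -156.08091749  169.42244141] [ 0.027 -0.005 -1.   ] [ 0.96350558 -0.45375905 -0.14992126] 0.16399236863208294
[[345.95898826 257.05696558]] [[276.97280809 265.1688134 ]]
```

View pics/scene5.png

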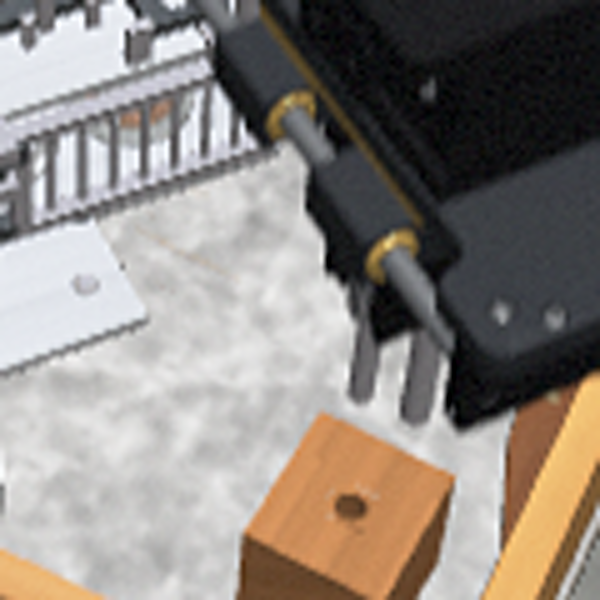

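View pics/side5.png

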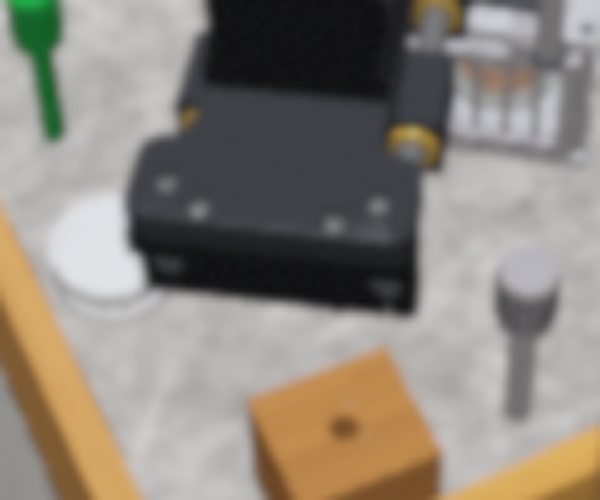

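```bash
python3 - <<'E'
from crop import *
crop("scene","scene6",(325,250,365,300),14)
print(proj("scene",[[421.7,-156.5,117.6],[421.7,-156.5,160]]))
for d in arm.landmark_of("scene","pin_underhead")+arm.landmark_of("scene","pin_head_mid"):print(d)
E
```

```text
[[343.05023734 277.6392187 ]
 [345.64930352 261.01703969]]
{'xyz': [360.8, 66.1, 64.7], 'confidence': 0.7}
{'xyz': [498.4, -144.8, 64.8], 'confidence': 0.67}
{'xyz': [420.2, -153.5, 166.8], 'confidence': 0.58}
{'xyz': [364.1, 63.5, 81.6], 'confidence': 0.79}
{'xyz': [420.1, -154.9, 177.6], 'confidence': 0.57}
{'xyz': [497.5, -143.8, 80.2], 'confidence': 0.54}
```

View pics/scene6.png

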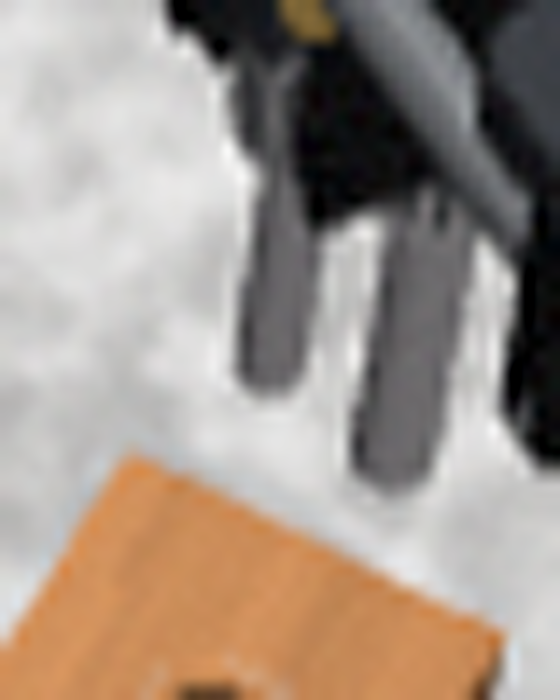

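```bash
python3 - <<'E'
from h import *
for c,b in (("scene",(240,205,290,255)),("side",(240,200,290,250))):
    im=cv2.imread(f"pics/{c}0.png");u0,v0,u1,v1=b
    o=cv2.resize(im[v0:v1,u0:u1],None,fx=12,fy=12,interpolation=cv2.INTER_CUBIC)
    for q in proj(c,[[458.4,30.2,80]]): cv2.drawMarker(o,tuple(int(t) for t in (q-[u0,v0]+.5)*12),(0,255,0),0,12,1)
    cv2.imwrite(f"pics/{c}7.png",o)
print(onz("scene",(344.3,277.1),117.6))
E
```

```text
[ 423.69580106 -157.55228303  117.6       ]
```

View pics/scene7.png

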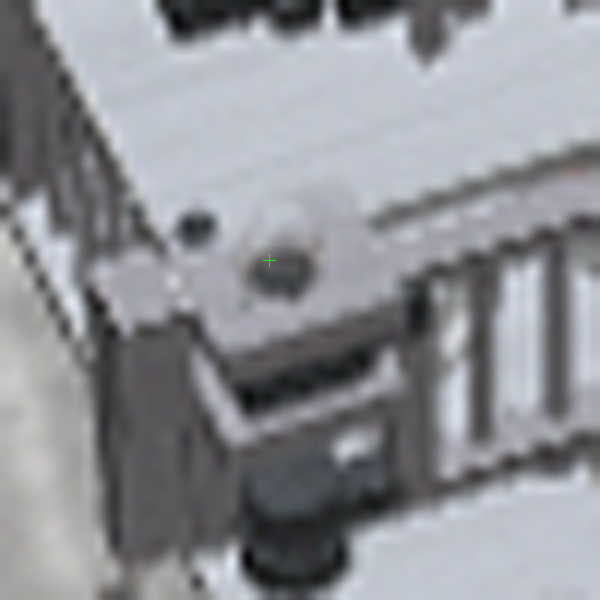

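View pics/side7.png

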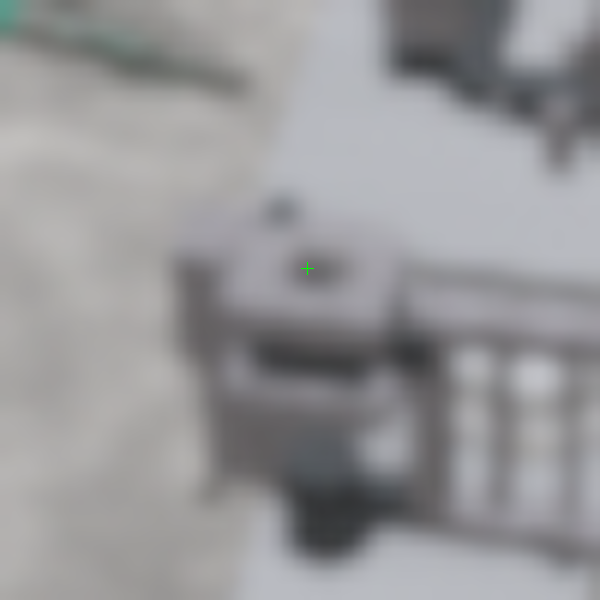

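```bash
python3 - <<'E'
from h import *
a=(262.96,226.9);b=(265.9,222)
print(tri([ray("scene",a),ray("side",b)]),onz("scene",a,79.5),onz("side",b,79.5))
E
```

```text
[459.28594977  28.7947922   79.4513451 ] [458.37630297  27.97621001  79.5       ] [459.91520058  29.77933751  79.5       ]
```

Call:
{"fn": "servo_tool", "kwargs": {
  "motion": [
    {"xyz": [0.9,4.6,0],"twist": 0,"hand": 1},
    {"xyz": [0.9,4.6,0],"twist": 0,"hand": 1},
    {"xyz": [0.9,4.6,0],"twist": 0,"hand": 1},
    {"xyz": [0.9,4.5,0],"twist": 0,"hand": 1},
    {"xyz": [0,0,-1],"twist": 0,"hand": 1},
    {"xyz": [0,0,0],"twist": 0,"hand": 1}
  ]
}}

```text
time: 8.32
position: [451.0, 32.5, 146.4]
orientation: [0.862, 0.507, 0.004, 0.004]
contact_force: [-0.5, -0.1, -0.6]
gripper_width: 0.165
```

```bash
python3 - <<'E'
from crop import *
for i in range(3):
  for c,b in (("scene",(220,170,300,250)),("side",(220,170,300,250))): 
    s=arm.observe();print(s["time"],s["position"],s["orientation"].round(4),s["gripper_width"])
    crop(c,c+"8",b,8)
E
```

```text
8.325 [451.04891126  32.49881574 146.44855478] [0.8617 0.5073 0.0038 0.0036] 0.16524151907107976
8.375 [451.46643354  32.27948553 147.05126702] [0.862  0.5069 0.0043 0.0038] 0.16069611775759846
8.425 [452.03805214  31.84713073 147.80018277] [0.8622 0.5066 0.0049 0.0042] 0.16753743654856756
8.475 [452.50489016  31.58643701 148.40283657] [0.8623 0.5063 0.0054 0.0046] 0.16239379813358795
8.525 [452.88397892  31.50291285 148.83942842] [0.8624 0.5062 0.0058 0.0048] 0.16873042673984195
8.575 [453.06095799  31.50397072 149.10945198] [0.8624 0.5061 0.006  0.005 ] 0.16372158557874522
```

View pics/scene8.png

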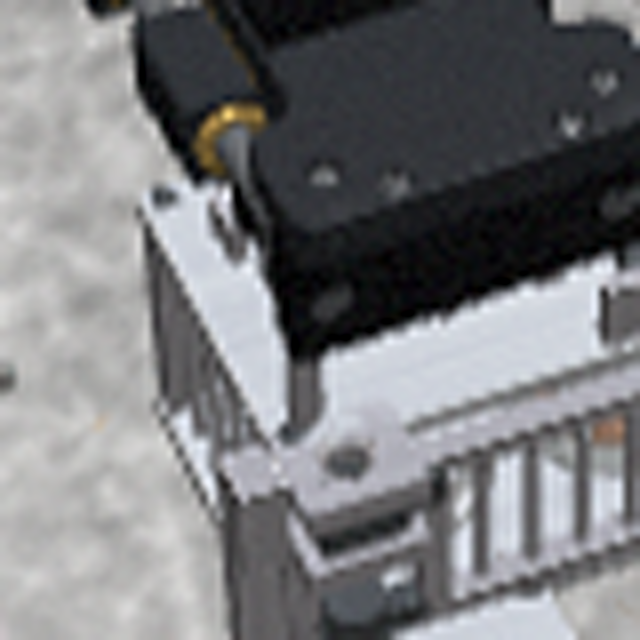

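View pics/side8.png

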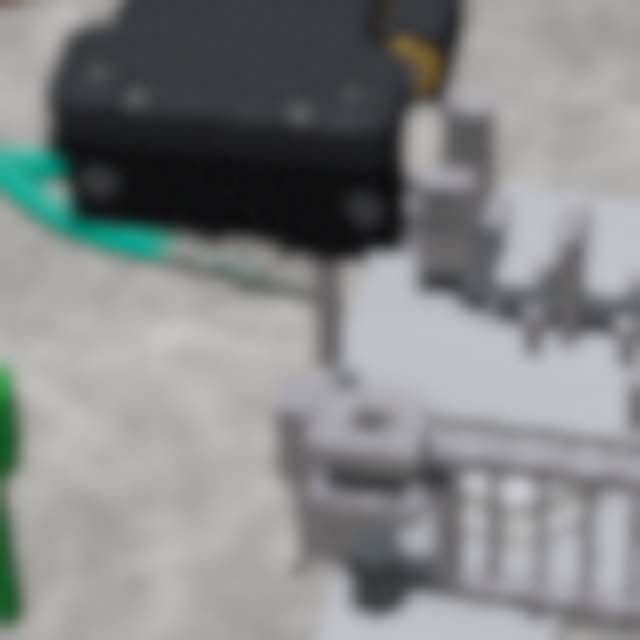

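```bash
python3 - <<'E'
from crop import *
for i in range(3):
  for c,b in (("scene",(240,200,280,240)),("side",(245,190,285,230))): 
    s=arm.observe();print(s["time"],s["position"],R.from_quat(s["orientation"]).as_matrix().round(3)[:,2])
    crop(c,c+"9",b,14)
E
```

```text
8.625 [453.17272322  31.56878753 149.24894787] [ 0.016 -0.003 -1.   ]
8.675 [453.21548161  31.70731406 149.32386948] [ 0.016 -0.002 -1.   ]
8.725 [453.233109    31.85183141 149.35688471] [ 0.016 -0.002 -1.   ]
8.775 [453.19456381  31.96618552 149.32083227] [ 0.016 -0.002 -1.   ]
8.825 [453.16203421  32.09862843 149.28253374] [ 0.016 -0.002 -1.   ]
8.875 [453.13351771  32.2199411  149.23532539] [ 0.016 -0.002 -1.   ]
```

View pics/scene9.png

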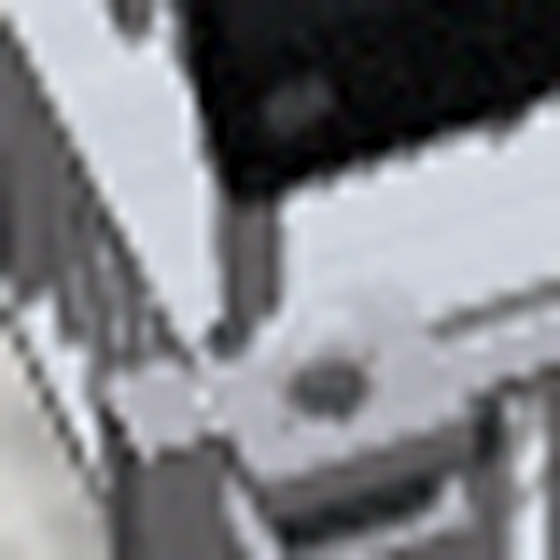

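View pics/side9.png

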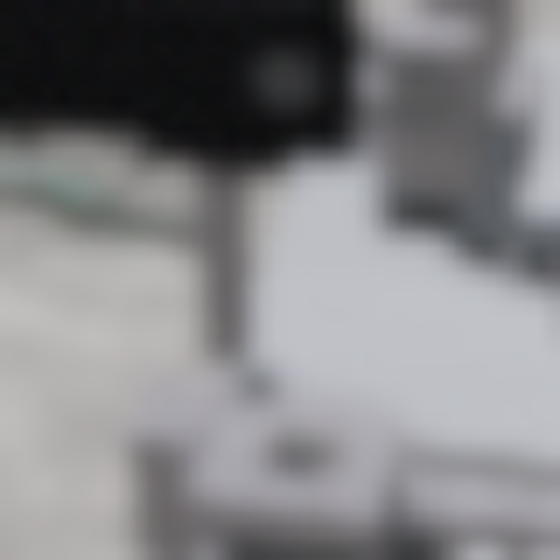

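```bash
python3 - <<'E'
from h import *
a=(257.2,222.2);b=(260.8,214.1)
print(tri([ray("scene",a),ray("side",b)]),onz("scene",a,97),onz("side",b,97))
a=(263.1,227.1);b=(265.8,221.9)
print(tri([ray("scene",a),ray("side",b)]),onz("scene",a,79.5),onz("side",b,79.5))
E
```

```text
[449.95181616  33.93009524  99.42105167] [449.3970973   33.33447936  97.        ] [452.21053539  38.9879437   97.        ]
[458.77177865  28.09351398  80.24244521] [458.14165413  27.48142844  79.5       ] [459.80782273  30.13737931  79.5       ]
```

Call:
{"fn": "servo_tool", "kwargs": {
  "motion": [
    {"xyz": [0.5,-0.3,0],"twist": 0,"hand": 1},
    {"xyz": [0.4,-0.2,0],"twist": 0,"hand": 1}
  ]
}}

```text
time: 9.18
position: [462.6, 27.1, 149.3]
orientation: [0.862, 0.507, 0.006, 0.005]
contact_force: [0.2, 0.7, 0.4]
gripper_width: 0.161
```

```bash
python3 - <<'E'
from crop import *
for i in range(4):
  for c,b in (("scene",(240,200,280,240)),("side",(245,190,285,230))): 
    s=arm.observe();print(s["time"],s["position"],R.from_quat(s["orientation"]).as_matrix().round(3)[:,2])
    crop(c,c+"10",b,14)
E
```

```text
9.175 [462.60731147  27.08568186 149.34871791] [ 0.016 -0.002 -1.   ]
9.225 [463.03417832  26.84797532 149.42678287] [ 0.016 -0.003 -1.   ]
9.275 [462.66303748  27.01091471 149.31179101] [ 0.016 -0.002 -1.   ]
9.325 [462.38911017  27.17859935 149.22780455] [ 0.016 -0.002 -1.   ]
9.375 [462.15984987  27.25721165 149.13448959] [ 0.015 -0.002 -1.   ]
9.425 [462.04934724  27.30700919 149.11105564] [ 0.015 -0.002 -1.   ]
9.475 [462.01415733  27.34432899 149.11625868] [ 0.015 -0.002 -1.   ]
9.525 [461.99410767  27.35051114 149.12779023] [ 0.015 -0.002 -1.   ]
```

View pics/scene10.png

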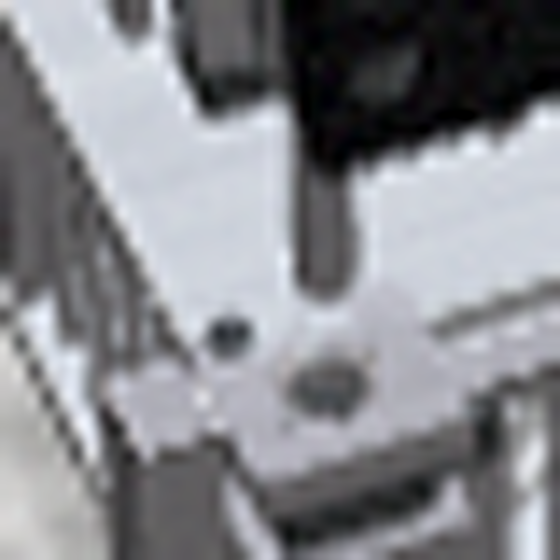

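View pics/side10.png

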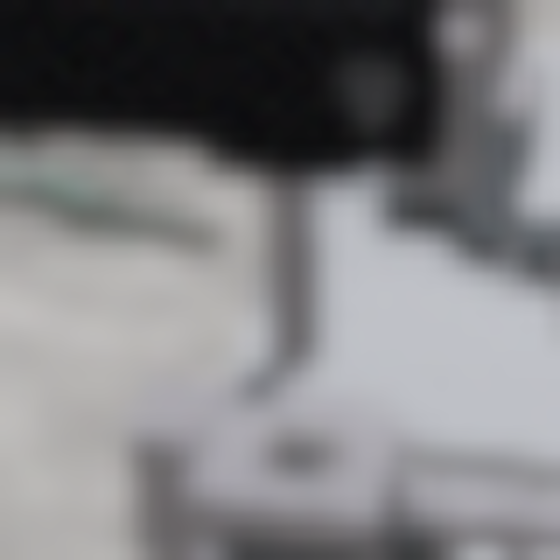

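```bash
python3 - <<'E'
from h import *
a=(262.8,219.8);b=(265.5,214.5)
print(tri([ray("scene",a),ray("side",b)]))
for z in (98,99,100): print(z,onz("scene",a,z),onz("side",b,z))
print(proj("scene",[[459,28.7,80],[459,28.7,99]]),proj("side",[[459,28.7,80],[459,28.7,99]]))
E
```

```text
[458.51838963  27.84567004 101.41616283]
98 [459.03695182  28.12696625  98.        ] [460.85696163  33.44503427  98.        ]
99 [458.33905694  27.55999285  99.        ] [460.56960829  32.44693918  99.        ]
100 [457.64116206  26.99301945 100.        ] [460.28225495  31.44884408 100.        ]
[[262.84054856 226.33042863]
 [262.51341783 219.29754066]] [[265.63862145 222.27701693]
 [265.3364718  215.84977557]]
```

Call:
{"fn": "servo_tool", "kwargs": {
  "motion": [
    {"xyz": [0,0,-0.8],"twist": 0,"hand": 1},
    {"xyz": [0,0,-0.8],"twist": 0,"hand": 1},
    {"xyz": [0,0,-0.4],"twist": 0,"hand": 1}
  ]
}}

```text
time: 9.95
position: [461.8, 27.5, 127.8]
orientation: [0.862, 0.507, 0.006, 0.005]
contact_force: [-0.8, -0.1, -0.4]
gripper_width: 0.161
```

```bash
python3 - <<'E'
from crop import *
for i in range(3):
  for c,b in (("scene",(240,200,280,240)),("side",(245,190,285,230))): 
    s=arm.observe();print(s["time"],s["position"],R.from_quat(s["orientation"]).as_matrix().round(3)[:,2],s["contact_force"].round(1))
    crop(c,c+"11",b,14)
E
```

```text
9.95 [461.79713513  27.45695136 127.79368117] [ 0.016 -0.002 -1.   ] [-0.8 -0.1 -0.4]
10.0 [461.45830686  27.52482227 127.33055179] [ 0.015 -0.002 -1.   ] [-0.7 -0.4 -1.7]
10.05 [461.64906207  27.48302222 127.8069329 ] [ 0.015 -0.002 -1.   ] [0.4 0.5 0.3]
10.1 [461.98844528  27.45195939 128.29112985] [ 0.016 -0.002 -1.   ] [-0.1  0.1 -0.8]
10.15 [462.2667008   27.41671055 128.65221464] [ 0.016 -0.002 -1.   ] [0.6 0.5 0.1]
10.2 [462.44838382  27.41129531 128.87059973] [ 0.017 -0.002 -1.   ] [-0.1  0.5 -1.4]
```

View pics/scene11.png

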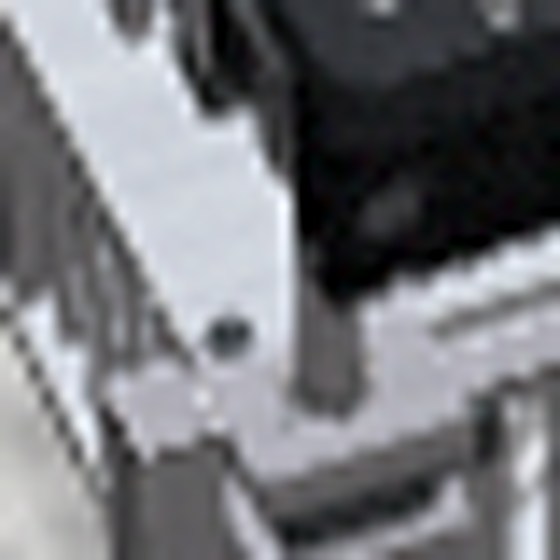

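View pics/side11.png

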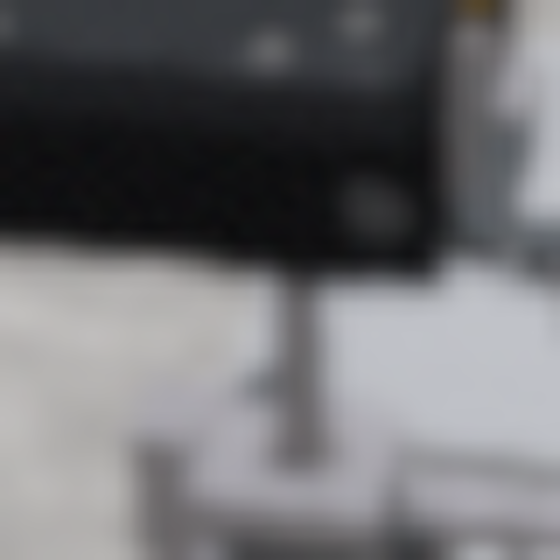

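Call:
{"fn": "servo_tool", "kwargs": {
  "motion": [
    {"xyz": [0,0,-0.5],"twist": 0,"hand": 1},
    {"xyz": [0,0,-0.5],"twist": 0,"hand": 1}
  ]
}}

```text
time: 10.5
position: [463.2, 27.3, 119.3]
orientation: [0.862, 0.507, 0.007, 0.006]
contact_force: [0.4, 0.2, -0.4]
gripper_width: 0.163
```

Call:
{"fn": "servo_tool", "kwargs": {
  "motion": [
    {"xyz": [0,0,-0.5],"twist": 0,"hand": 1}
  ]
}}

```text
time: 10.62
position: [463.2, 27.3, 113.9]
orientation: [0.862, 0.507, 0.007, 0.006]
contact_force: [-1.1, -0.6, -0.1]
gripper_width: 0.164
```

Call:
{"fn": "servo_tool", "kwargs": {
  "motion": [
    {"xyz": [-0.1,0,-0.7],"twist": 0,"hand": 1},
    {"xyz": [0,0,-0.7],"twist": 0,"hand": 1},
    {"xyz": [0,0,-0.5],"twist": 0,"hand": 1}
  ]
}}

```text
time: 11.0
position: [462.4, 27.3, 93.7]
orientation: [0.862, 0.507, 0.008, 0.006]
contact_force: [-0.5, 2.2, 5.8]
gripper_width: 0.158
```

Call:
{"fn": "servo_tool", "kwargs": {
  "motion": [
    {"xyz": [0,0,-0.5],"twist": 0,"hand": 1},
    {"xyz": [0,0,-0.4],"twist": 0,"hand": 1}
  ]
}}

```text
time: 11.25
position: [463.0, 27.7, 85.5]
orientation: [0.862, 0.507, 0.008, 0.006]
contact_force: [-10.3, 1.9, 27.6]
gripper_width: 0.168
```

```bash
python3 - <<'E'
from crop import *
for i in range(2):
  for c,b in (("scene",(220,180,300,250)),("side",(225,170,305,240))): 
    s=arm.observe();print(s["time"],s["position"],R.from_quat(s["orientation"]).as_matrix().round(3)[:,2],s["contact_force"].round(1))
    crop(c,c+"12",b,8)
E
```

```text
11.25 [462.97726467  27.73422149  85.47527524] [ 0.02  -0.002 -1.   ] [-10.3   1.9  27.6]
11.3 [462.9506643   27.72304485  85.61976644] [ 0.02  -0.002 -1.   ] [-3.7  1.9  7.3]
11.35 [462.94102324  27.74070617  85.66407907] [ 0.02  -0.002 -1.   ] [-3.3  1.4  7.5]
11.4 [462.90364502  27.7236042   85.61626821] [ 0.02  -0.002 -1.   ] [-3.2  1.9  6.8]
```

View pics/scene12.png

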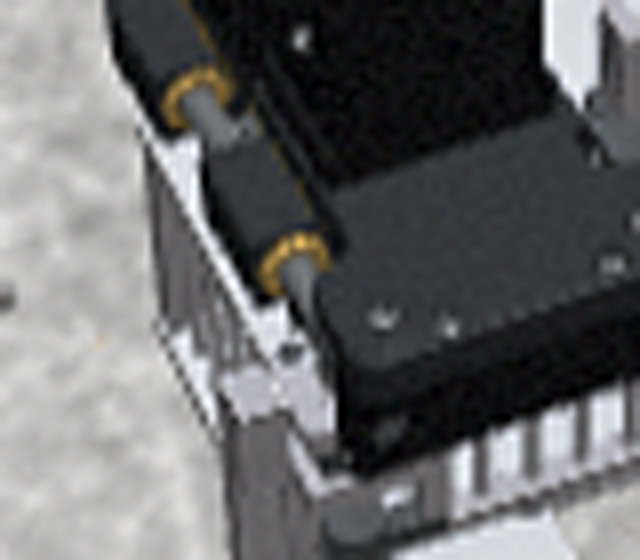

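View pics/side12.png

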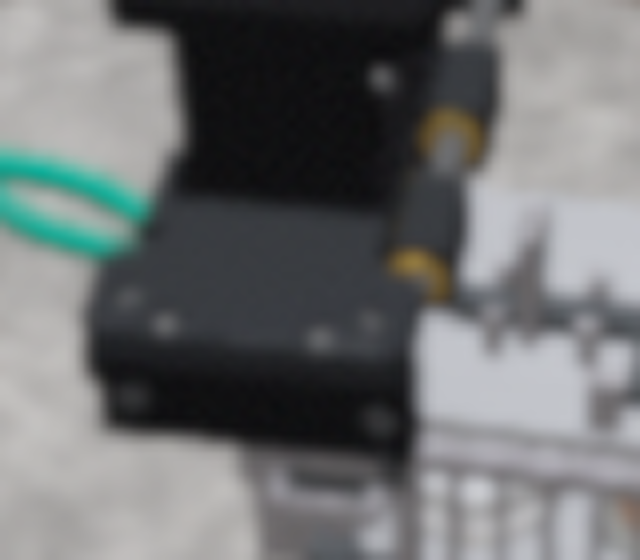

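Call:
{"fn": "servo_tool", "kwargs": {
  "motion": [
    {"xyz": [0,0,-0.5],"twist": 0,"hand": 1},
    {"xyz": [0,0,-0.5],"twist": 0,"hand": 1}
  ]
}}

```text
time: 11.7
position: [464.4, 27.1, 84.4]
orientation: [0.862, 0.508, 0.007, 0.006]
contact_force: [-24.5, 1.5, 50.9]
gripper_width: 0.163
```

Call:
{"fn": "servo_tool", "kwargs": {
  "motion": [
    {"xyz": [-0.1,0,0.2],"twist": 0,"hand": 1},
    {"xyz": [0,0,0],"twist": 0,"hand": 4},
    {"xyz": [0,0,0],"twist": 0,"hand": 4},
    {"xyz": [0,0,0],"twist": 0,"hand": 4},
    {"xyz": [0,0,2],"twist": 0,"hand": 4},
    {"xyz": [0,0,3],"twist": 0,"hand": 4},
    {"xyz": [0,0,3],"twist": 0,"hand": 5}
  ]
}}

```text
time: 12.58
position: [460.1, 27.5, 163.8]
orientation: [0.862, 0.508, 0.004, 0.004]
contact_force: [0.5, -0.2, 0.5]
gripper_width: 0.511
```

```bash
python3 - <<'E'
from crop import *
for i in range(1):
  for c,b in (("scene",(220,160,300,250)),("side",(225,170,305,240))): 
    s=arm.observe();print(s["time"],s["position"],R.from_quat(s["orientation"]).as_matrix().round(3)[:,2],s["contact_force"].round(1))
    crop(c,c+"13",b,7)
E
```

```text
12.575 [460.11813631  27.52355046 163.77699523] [ 0.011 -0.003 -1.   ] [ 0.5 -0.2  0.5]
12.625 [462.65258803  27.28633353 168.22894646] [ 0.017 -0.003 -1.   ] [3.5 0.7 2.1]
```

View pics/scene13.png

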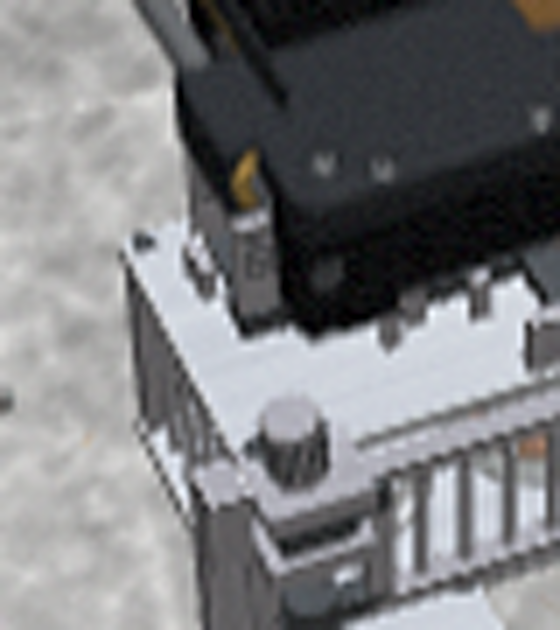

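View pics/side13.png

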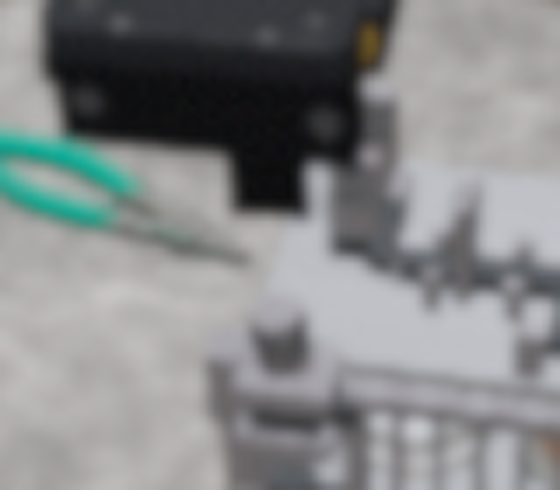

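```bash
python3 - <<'E'
from crop import *
print(proj("scene",[[459,28.7,102],[459,28.7,111]]),proj("side",[[459,28.7,102],[459,28.7,111]]))
crop("scene","scene14",(250,205,280,240),16,proj("scene",[[459,28.7,102],[459,28.7,80]]))
s=arm.observe();print(s["time"],s["position"])
p=arm.camera_params("wrist"); 
cv2.imwrite("pics/w14.png",arm.get_image("wrist")[:,:,::-1])
E
```

```text
[[262.46079599 218.16623896]
 [262.30130149 214.73731344]] [[265.28789993 214.81656849]
 [265.14073409 211.6860985 ]]
12.725 [461.84073269  27.34216619 164.96504206]
```

View pics/scene14.png

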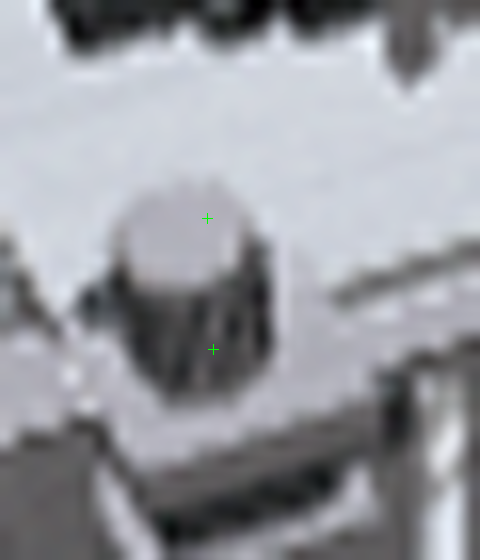

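View pics/w14.png

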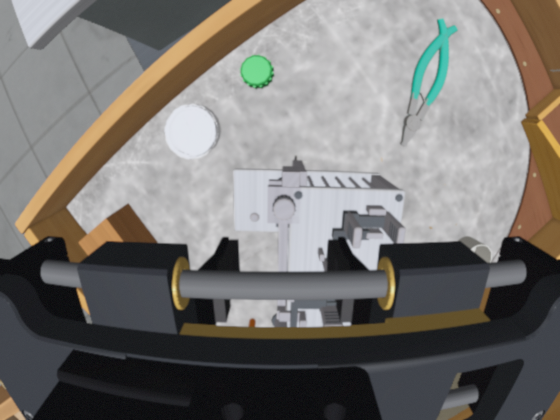

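```bash
python3 - <<'E'
from crop import *
print(onz("scene",(260.55,218.8),102))
s=arm.observe();print(s["time"],s["position"])
E
```

```text
[455.82608203  30.5439211  102.        ]
12.775 [460.78407656  27.46707778 163.56892812]
```

Call:
{"fn": "servo_tool", "kwargs": {
  "motion": [
    {"xyz": [-0.4,0.3,-1.5],"twist": 0,"hand": 0},
    {"xyz": [0,0,-1.5],"twist": 0,"hand": 0},
    {"xyz": [0,0,-1.5],"twist": 0,"hand": 0},
    {"xyz": [0,0,0],"twist": 0,"hand": 0}
  ]
}}

```text
time: 13.28
position: [452.4, 31.1, 110.2]
orientation: [0.862, 0.508, 0.001, 0.002]
contact_force: [-0.2, 0.3, -0.3]
gripper_width: 0.203
```

Call:
{"fn": "servo_tool", "kwargs": {
  "motion": [
    {"xyz": [0.4,-0.1,0],"twist": 0,"hand": 0},
    {"xyz": [0,0,0],"twist": 0,"hand": 0},
    {"xyz": [0,0,0],"twist": 0,"hand": 0}
  ]
}}

```text
time: 13.65
position: [457.5, 29.9, 110.7]
orientation: [0.862, 0.507, 0.002, 0.002]
contact_force: [-0.5, -0.9, -0.4]
gripper_width: 0.01
```

Call:
{"fn": "servo_tool", "kwargs": {
  "motion": [
    {"xyz": [0,0,-0.6],"twist": 0,"hand": 0},
    {"xyz": [0,0,-0.3],"twist": 0,"hand": 0}
  ]
}}

```text
time: 13.9
position: [458.8, 29.7, 102.7]
orientation: [0.862, 0.507, 0.003, 0.003]
contact_force: [-1.3, 0.9, 12.6]
gripper_width: 0.01
```

Call:
{"fn": "servo_tool", "kwargs": {
  "motion": [
    {"xyz": [0,0,-0.4],"twist": 0,"hand": 0},
    {"xyz": [0,0,0],"twist": 0,"hand": 0}
  ]
}}

```text
time: 14.15
position: [461.8, 28.8, 103.1]
orientation: [0.862, 0.508, 0.005, 0.005]
contact_force: [-0.4, 0.1, -0.2]
gripper_width: 0.005
```

Call:
{"fn": "servo_tool", "kwargs": {
  "motion": [
    {"xyz": [-0.2,0,2.5],"twist": 0,"hand": 7},
    {"xyz": [-3.5,-2.5,2.5],"twist": 0,"hand": 7},
    {"xyz": [-4,-3,2],"twist": 0,"hand": 7}
  ]
}}

```text
time: 14.52
position: [383.2, -26.1, 173.0]
orientation: [0.86, 0.509, 0.003, 0.004]
contact_force: [-0.5, -1.0, 0.1]
gripper_width: 0.262
```

```bash
cat > ov.py <<'E'
from fit import *
def plate(x,y,along,z=122):
    # top rectangle corners
    w,t=(8,3)
    d=[(-w,-t),(w,-t),(w,t),(-w,t)] if along=="x" else [(-t,-w),(t,-w),(t,w),(-t,w)]
    return [(x+a,y+b,z) for a,b in d]
def ov(c,name,v,box,k,im=None,st=0,bt=0,pix=(0,0)):
    im=(arm.get_image(c) if im is None else im)[:,:,::-1]
    u0,v0,u1,v1=box
    o=cv2.resize(im[v0:v1,u0:u1],None,fx=k,fy=k,interpolation=cv2.INTER_CUBIC)
    S=[plate(50,-45-st,"x"),plate(50,-79,"x"),plate(-27+bt,-36,"y"),plate(13,-36,"y"),[(-75,-95,80),(75,-95,80),(75,0,80),(-75,0,80)],
       [(-54+6*np.cos(a),5+6*np.sin(a),134) for a in np.arange(0,6.28,.5)],[(60+8*np.cos(a),5+8*np.sin(a),102) for a in np.arange(0,6.28,.5)]]
    for s in S:
        q=((proj(c,T(v,s))+pix-[u0,v0]+.5)*k-.5).round().astype(int)
        cv2.polylines(o,[q.reshape(-1,1,2)],1,(0,255,0),1)
    cv2.imwrite(f"pics/{name}.png",o)
E
python3 - <<'E'
from ov import *
th=np.radians(150);c,s=np.cos(th),np.sin(th)
v=[459-(c*60-s*5),28.7-(s*60+c*5),th];print(v)
ob=arm.observe();print(ob["time"],ob["position"])
ov("scene","scene15",v,(230,160,340,240),7)
ov("side","side15",v,(230,160,340,240),7)
E
```

```text
[np.float64(513.4615242270663), np.float64(3.0301270189221974), np.float64(2.6179938779914944)]
14.525 [383.22485873 -26.06445687 173.0453015 ]
```

View pics/scene15.png

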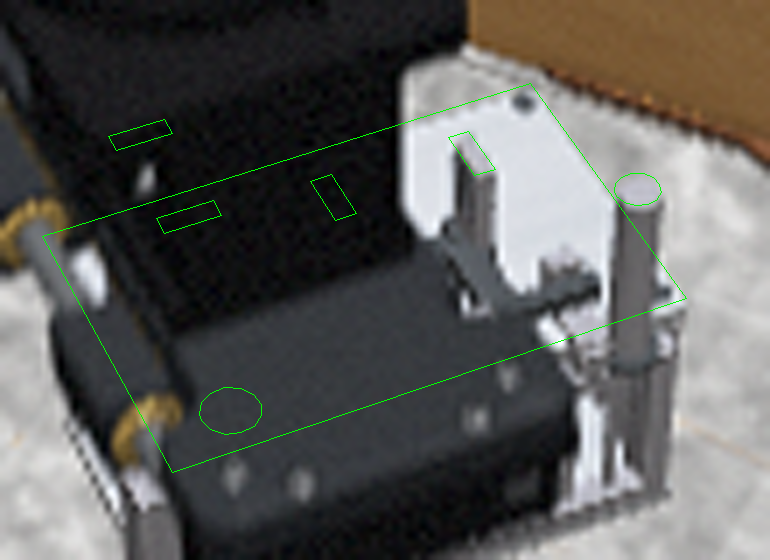

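View pics/side15.png

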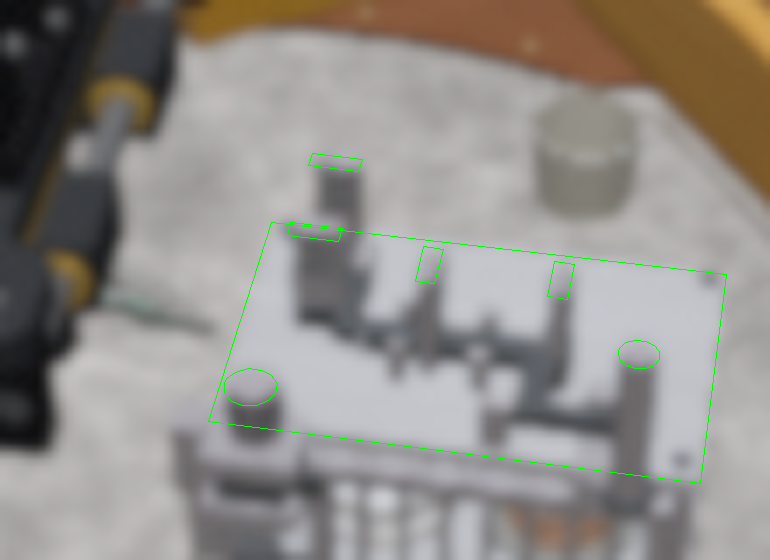

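Call:
{"fn": "servo_tool", "kwargs": {
  "motion": [
    {"xyz": [4,3.8,-1],"twist": -1,"hand": 7},
    {"xyz": [4,3.7,-1],"twist": 0,"hand": 7},
    {"xyz": [4,3.7,-0.5],"twist": 0,"hand": 7},
    {"xyz": [0,0,0],"twist": 0,"hand": 7},
    {"xyz": [0,0,0],"twist": 0,"hand": 7}
  ]
}}

```text
time: 15.25
position: [507.1, 87.6, 146.7]
orientation: [0.867, 0.498, 0.005, 0.007]
contact_force: [-0.2, -0.4, -0.3]
gripper_width: 0.792
```

```bash
python3 - <<'E'
from ov import *
v=[513.5,3.0,np.radians(150)]
for i in range(3):
  ob=arm.observe();print(ob["time"],ob["position"],np.degrees(2*np.arctan2(ob["orientation"][1],ob["orientation"][0])),ob["gripper_width"],ob["contact_force"])
  ov("scene","scene16",v,(220,130,330,230),7)
  ov("side","side16",v,(230,150,340,230),7)
E
```

```text
15.25 [507.05281065  87.56926795 146.72477353] 59.68490893123713 0.7917027372217847 [-0.23217759 -0.36186959 -0.31669875]
15.35 [506.93259113  86.98601311 147.33250049] 59.62090679355267 0.7994017712216507 [-0.46049029  0.56070106 -0.1954911 ]
15.45 [507.26949367  86.59224434 148.10571913] 59.58013945080508 0.7975527137890748 [ 0.11647377  0.00094112 -0.17011035]
```

View pics/scene16.png

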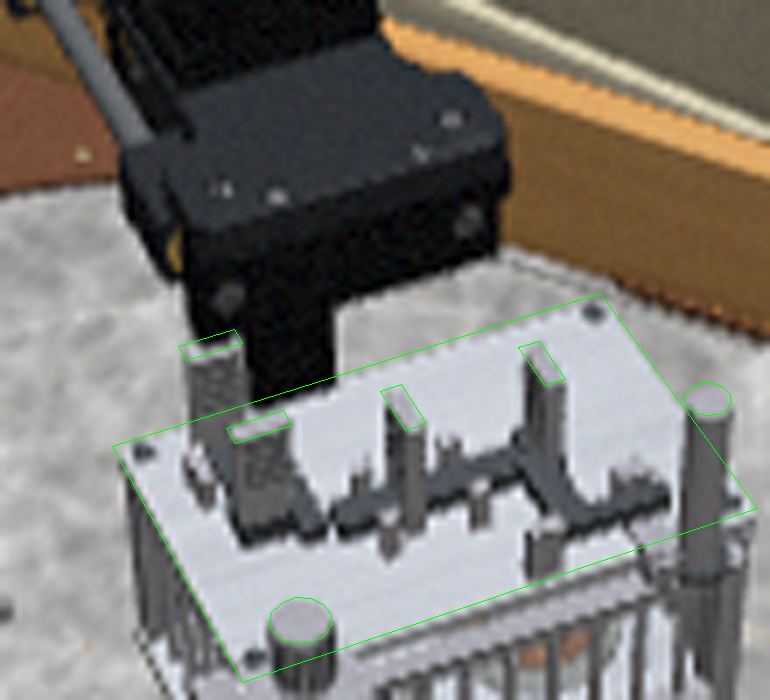

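View pics/side16.png

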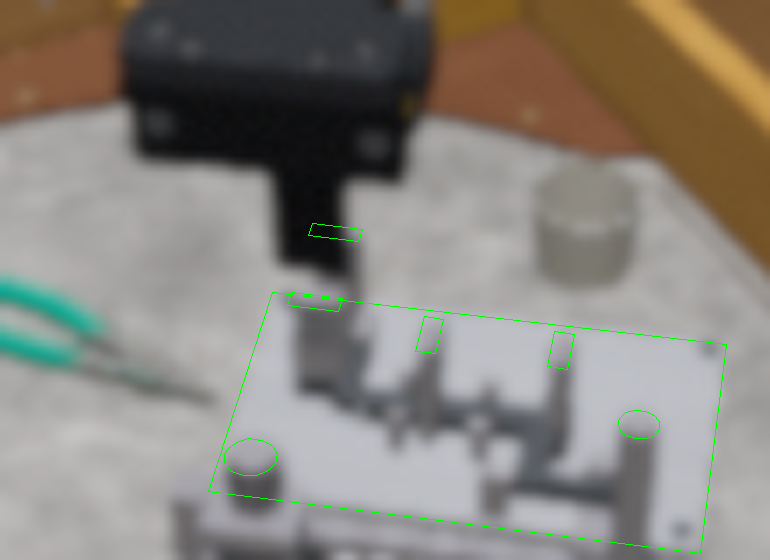

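Call:
{"fn": "servo_tool", "kwargs": {
  "motion": [
    {"xyz": [-0.3,0,-1],"twist": 0,"hand": 7},
    {"xyz": [0,0,-0.8],"twist": 0,"hand": 7},
    {"xyz": [0,0,0],"twist": 0,"hand": 7},
    {"xyz": [0,0,0],"twist": 0,"hand": 7}
  ]
}}

```text
time: 16.05
position: [503.9, 85.7, 129.5]
orientation: [0.868, 0.496, 0.007, 0.008]
contact_force: [-0.4, -0.7, -0.2]
gripper_width: 0.802
```

Call:
{"fn": "servo_tool", "kwargs": {
  "motion": [
    {"xyz": [0,0.1,-1],"twist": 0.5,"hand": 7},
    {"xyz": [0,0,-0.9],"twist": 0,"hand": 7},
    {"xyz": [0,0,-0.5],"twist": 0,"hand": 7},
    {"xyz": [0,0,0],"twist": 0,"hand": 7}
  ]
}}

```text
time: 16.55
position: [503.7, 86.9, 103.5]
orientation: [0.866, 0.5, 0.007, 0.008]
contact_force: [-0.4, 0.7, -0.2]
gripper_width: 0.807
```

```bash
python3 - <<'E'
from ov import *
v=[513.5,3.0,np.radians(150)]
for i in range(3):
  ob=arm.observe();print(ob["time"],ob["position"],np.degrees(2*np.arctan2(ob["orientation"][1],ob["orientation"][0])),ob["gripper_width"],ob["contact_force"])
  ov("scene","scene17",v,(220,130,330,230),7)
E
```

```text
16.55 [503.72274968  86.87449296 103.49474268] 60.02868970547437 0.8068295344083748 [-0.41250001  0.66651828 -0.15011292]
16.6 [503.88241024  86.909559   103.77454683] 60.02967232482697 0.8036865930159527 [ 0.19599934  0.43016348 -0.59935159]
16.65 [504.12363302  86.88280585 104.12304933] 60.02597021145849 0.8074491167916257 [-0.08921979 -0.1282684  -0.16199996]
```

View pics/scene17.png

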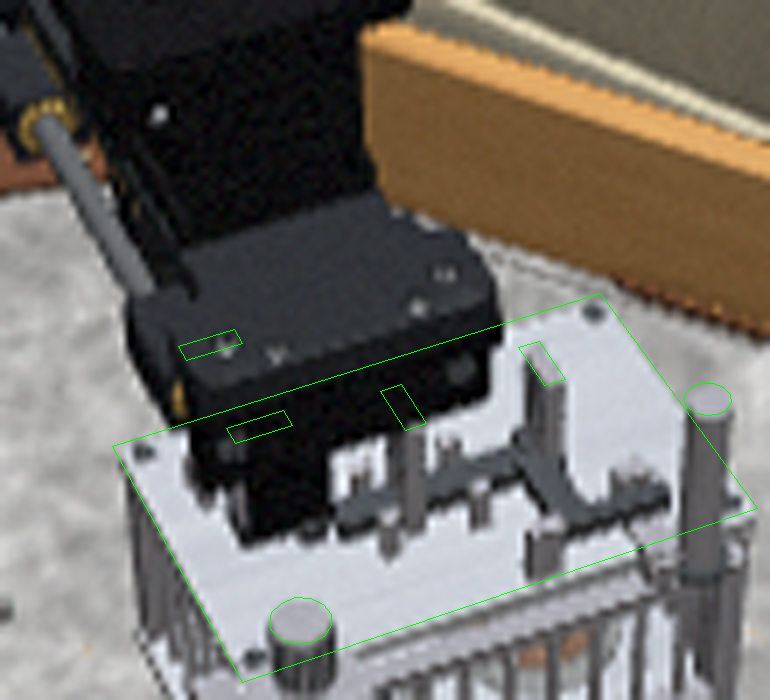

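Call:
{"fn": "servo_tool", "kwargs": {
  "motion": [
    {"xyz": [0,0,0],"twist": 0,"hand": 2},
    {"xyz": [0,0,0],"twist": 0,"hand": 2},
    {"xyz": [0,0,0],"twist": 0,"hand": 2},
    {"xyz": [0,0,0],"twist": 0,"hand": 2}
  ],
  "grip_force": 25
}}

```text
time: 17.2
position: [504.7, 86.3, 105.2]
orientation: [0.866, 0.5, 0.007, 0.009]
contact_force: [-1.2, -2.9, -0.2]
gripper_width: 0.441
```

Call:
{"fn": "servo_tool", "kwargs": {
  "motion": [
    {"xyz": [0,0,0],"twist": 0,"hand": 2},
    {"xyz": [0,0,0],"twist": 0,"hand": 2},
    {"xyz": [0,0,0],"twist": 0,"hand": 2},
    {"xyz": [0,0,0],"twist": 0,"hand": 2}
  ]
}}

```text
time: 17.7
position: [506.1, 88.8, 105.0]
orientation: [0.866, 0.5, 0.01, 0.008]
contact_force: [0.5, -0.2, -1.0]
gripper_width: 0.292
```

Call:
{"fn": "servo_tool", "kwargs": {
  "motion": [
    {"xyz": [0,0,0],"twist": 0,"hand": 2},
    {"xyz": [0,0,0],"twist": 0,"hand": 2},
    {"xyz": [0,0,0],"twist": 0,"hand": 2}
  ],
  "grip_force": 40
}}

```text
time: 18.08
position: [506.2, 88.9, 105.0]
orientation: [0.866, 0.5, 0.011, 0.008]
contact_force: [0.8, 0.0, -2.2]
gripper_width: 0.289
```

Call:
{"fn": "servo_tool", "kwargs": {
  "motion": [
    {"xyz": [0,0,0],"twist": 0,"hand": 7},
    {"xyz": [0,0,0],"twist": 0,"hand": 7},
    {"xyz": [0,0,0],"twist": 0,"hand": 7},
    {"xyz": [0,0,1],"twist": 0,"hand": 7.8},
    {"xyz": [0,0,2],"twist": 0,"hand": 7.8},
    {"xyz": [0,-0.5,2],"twist": -8,"hand": 7.8},
    {"xyz": [0,-2,0],"twist": -10,"hand": 7.8},
    {"xyz": [0,-2,0],"twist": -10,"hand": 7.8}
  ]
}}

```text
time: 19.08
position: [506.7, 43.8, 160.2]
orientation: [0.963, 0.27, 0.01, 0.01]
contact_force: [0.1, -0.3, 0.2]
gripper_width: 0.894
```

Call:
{"fn": "servo_tool", "kwargs": {
  "motion": [
    {"xyz": [0.5,-0.5,0],"twist": -10,"hand": 7.8},
    {"xyz": [0.5,0,0],"twist": -10,"hand": 7.8},
    {"xyz": [0.5,0,0],"twist": -10,"hand": 7.8},
    {"xyz": [0,0,0],"twist": -10,"hand": 7.8},
    {"xyz": [0,0,0],"twist": -10,"hand": 7.8},
    {"xyz": [0,0,0],"twist": -5,"hand": 7.8}
  ]
}}

```text
time: 19.82
position: [524.1, 37.0, 165.9]
orientation: [0.975, -0.223, 0.006, 0.014]
contact_force: [-0.1, 0.4, -0.0]
gripper_width: 0.896
```

```bash
python3 - <<'E'
from ov import *
v=[513.5,3.0,np.radians(150)]
for i in range(2):
  ob=arm.observe();print(ob["time"],ob["position"],np.degrees(2*np.arctan2(ob["orientation"][1],ob["orientation"][0])),ob["gripper_width"],ob["contact_force"],R.from_quat(ob["orientation"]).as_matrix()[:,2].round(3))
  ov("scene","scene18",v,(220,130,330,230),7,st=14)
  ov("side","side18",v,(230,150,340,230),7,st=14)
E
```

```text
19.825 [524.12719151  37.0209522  165.91895444] -25.796927362545116 0.8957763697545799 [-0.12546593  0.4428658  -0.02342691] [ 0.006 -0.031 -1.   ]
19.925 [524.24297016  37.02648368 165.94018638] -25.595611549216102 0.8947558300165263 [0.82683473 0.2261427  0.0261978 ] [ 0.007 -0.031 -0.999]
```

View pics/scene18.png

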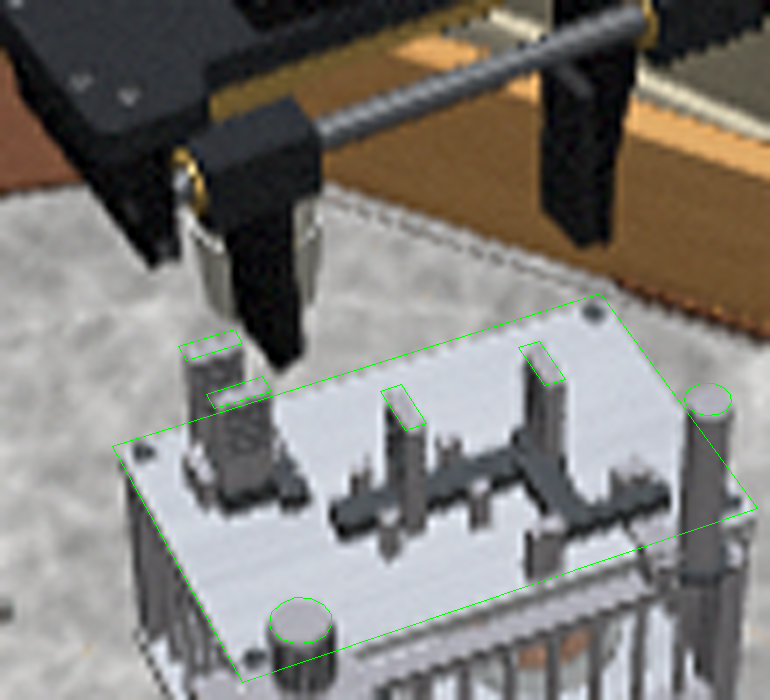

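View pics/side18.png

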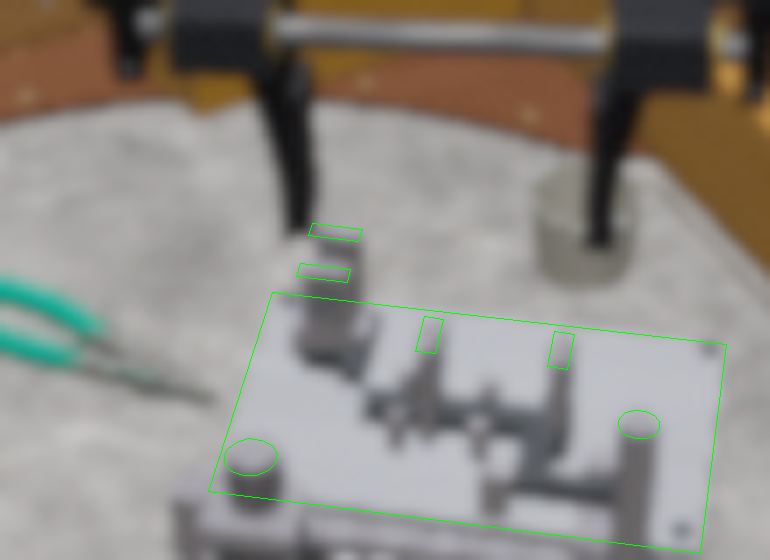

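Call:
{"fn": "servo_tool", "kwargs": {
  "motion": [
    {"xyz": [0.5,-0.2,-1],"twist": -4.5,"hand": 7.8},
    {"xyz": [0,0,-1.2],"twist": 0,"hand": 7.8},
    {"xyz": [0,0,-1],"twist": 0,"hand": 7.8},
    {"xyz": [0,0,0],"twist": 0,"hand": 7.8},
    {"xyz": [0,0,0],"twist": 0,"hand": 7.8}
  ]
}}

```text
time: 20.65
position: [528.6, 35.2, 132.5]
orientation: [0.967, -0.255, 0.006, 0.015]
contact_force: [-0.7, 0.4, 0.2]
gripper_width: 0.893
```

Call:
{"fn": "servo_tool", "kwargs": {
  "motion": [
    {"xyz": [0.1,0,-1],"twist": -0.5,"hand": 7.8},
    {"xyz": [0,0,-0.9],"twist": 0,"hand": 7.8},
    {"xyz": [0,0,-0.7],"twist": 0,"hand": 7.8},
    {"xyz": [0,0,0],"twist": 0,"hand": 7.8}
  ]
}}

```text
time: 21.15
position: [529.7, 35.2, 104.9]
orientation: [0.966, -0.259, 0.006, 0.015]
contact_force: [0.3, 0.2, 0.1]
gripper_width: 0.894
```

```bash
python3 - <<'E'
from ov import *
v=[513.5,3.0,np.radians(150)]
for i in range(2):
  ob=arm.observe();print(ob["time"],ob["position"],np.degrees(2*np.arctan2(ob["orientation"][1],ob["orientation"][0])),ob["gripper_width"],ob["contact_force"],R.from_quat(ob["orientation"]).as_matrix()[:,2].round(3))
  ov("scene","scene19",v,(220,130,330,230),7,st=14)
  ov("side","side19",v,(230,150,340,230),7,st=14)
E
```

```text
21.15 [529.66465787  35.23863343 104.89315517] -30.063715193886964 0.8942717334667497 [0.31063732 0.22961241 0.08928369] [ 0.004 -0.031 -1.   ]
21.25 [530.23458466  35.21987661 105.71841224] -30.068680624329918 0.895289988131386 [ 0.1154732  -0.03898696  0.13045212] [ 0.005 -0.031 -0.999]
```

View pics/scene19.png

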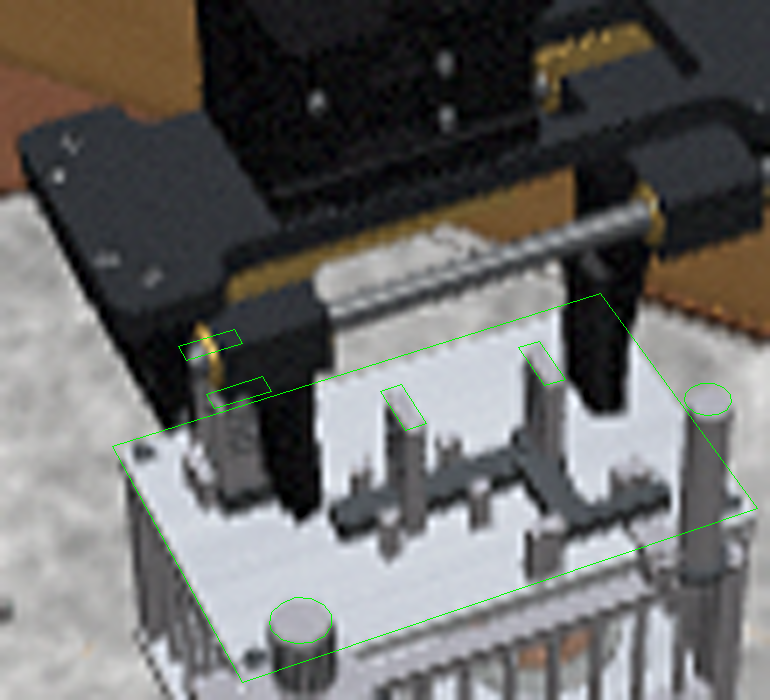

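View pics/side19.png

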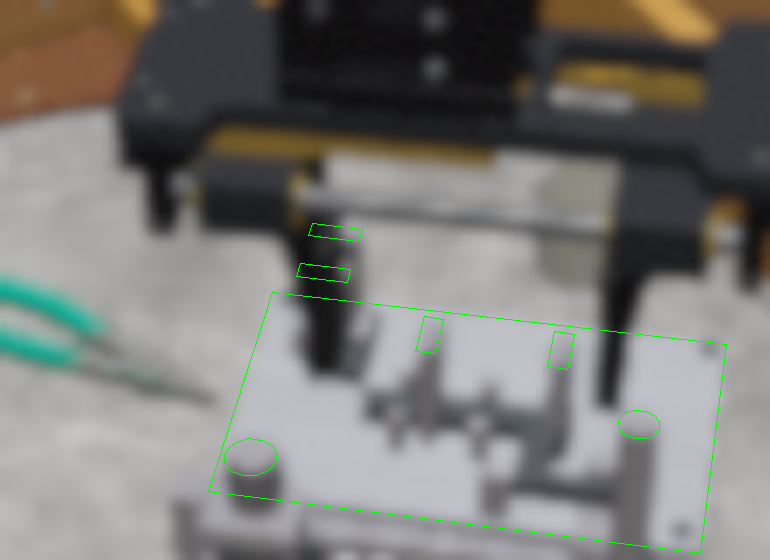

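Fingers straddle the bolt tab and post, no contact. Squeeze.

Call:
{"fn": "servo_tool", "kwargs": {
  "motion": [
    {"xyz": [0,0,0],"twist": 0,"hand": 2},
    {"xyz": [0,0,0],"twist": 0,"hand": 2},
    {"xyz": [0,0,0],"twist": 0,"hand": 2},
    {"xyz": [0,0,0],"twist": 0,"hand": 2},
    {"xyz": [0,0,0],"twist": 0,"hand": 2},
    {"xyz": [0,0,0],"twist": 0,"hand": 2},
    {"xyz": [0,0,0],"twist": 0,"hand": 2},
    {"xyz": [0,0,0],"twist": 0,"hand": 2}
  ],
  "grip_force": 30
}}

```text
time: 22.35
position: [529.9, 36.0, 107.2]
orientation: [0.966, -0.259, 0.006, 0.014]
contact_force: [1.1, -1.2, -1.1]
gripper_width: 0.317
```

Call:
{"fn": "servo_tool", "kwargs": {
  "motion": [
    {"xyz": [0,0,0],"twist": 0,"hand": 2},
    {"xyz": [0,0,0],"twist": 0,"hand": 2},
    {"xyz": [0,0,0],"twist": 0,"hand": 2}
  ],
  "grip_force": 40
}}

```text
time: 22.72
position: [529.8, 36.0, 107.2]
orientation: [0.966, -0.259, 0.006, 0.014]
contact_force: [0.4, -0.5, 0.6]
gripper_width: 0.307
```

Call:
{"fn": "servo_tool", "kwargs": {
  "motion": [
    {"xyz": [0,0,0],"twist": 0,"hand": 6.5},
    {"xyz": [0,0,0],"twist": 0,"hand": 6.5},
    {"xyz": [0,0,0],"twist": 0,"hand": 6.5},
    {"xyz": [0,0,1],"twist": 0,"hand": 6.5},
    {"xyz": [0,0,2],"twist": 0,"hand": 5},
    {"xyz": [0,0,2],"twist": 8,"hand": 5},
    {"xyz": [0.3,-1,0],"twist": 10,"hand": 5},
    {"xyz": [0.3,-1,0],"twist": 10,"hand": 5},
    {"xyz": [0.3,-1,0],"twist": 10,"hand": 5},
    {"xyz": [0.3,-1,0],"twist": 10,"hand": 5}
  ]
}}

```text
time: 23.98
position: [542.6, -3.8, 164.0]
orientation: [0.985, 0.17, 0.013, 0.011]
contact_force: [0.6, -0.3, 0.8]
gripper_width: 0.574
```

Call:
{"fn": "servo_tool", "kwargs": {
  "motion": [
    {"xyz": [0.3,-1,0],"twist": 10,"hand": 5},
    {"xyz": [0.3,-0.5,0],"twist": 10,"hand": 5},
    {"xyz": [0.3,-0.5,0],"twist": 10,"hand": 5},
    {"xyz": [0.2,0,0],"twist": 10,"hand": 5},
    {"xyz": [0,0,0],"twist": 5,"hand": 5},
    {"xyz": [0,0,0],"twist": 0,"hand": 5}
  ]
}}

```text
time: 24.72
position: [555.4, -25.4, 169.3]
orientation: [0.838, 0.545, 0.018, 0.006]
contact_force: [-0.7, 0.0, 0.3]
gripper_width: 0.572
```

```bash
python3 - <<'E'
from ov import *
v=[513.5,3.0,np.radians(150)]
for i in range(3):
  ob=arm.observe();print(ob["time"],ob["position"],np.degrees(2*np.arctan2(ob["orientation"][1],ob["orientation"][0])),ob["gripper_width"],ob["contact_force"],R.from_quat(ob["orientation"]).as_matrix()[:,2].round(3))
  ov("scene","scene20",v,(220,130,330,230),7,st=14,bt=18)
  ov("side","side20",v,(230,150,340,230),7,st=14,bt=18)
E
```

```text
24.725 [555.39930934 -25.43326661 169.26274547] 66.0235638744946 0.5715682138175263 [-0.70464429  0.04636842  0.32712094] [ 0.037  0.009 -0.999]
24.825 [555.39360079 -25.35585198 169.13128875] 65.96573435438496 0.57572457007244 [-0.2900144  -0.6708355  -0.70733747] [ 0.037  0.009 -0.999]
24.925 [555.21044765 -25.26234731 168.77293462] 66.00024935267787 0.5719833225847366 [-0.50432015 -0.05708873  0.52886332] [ 0.036  0.009 -0.999]
```

View pics/scene20.png

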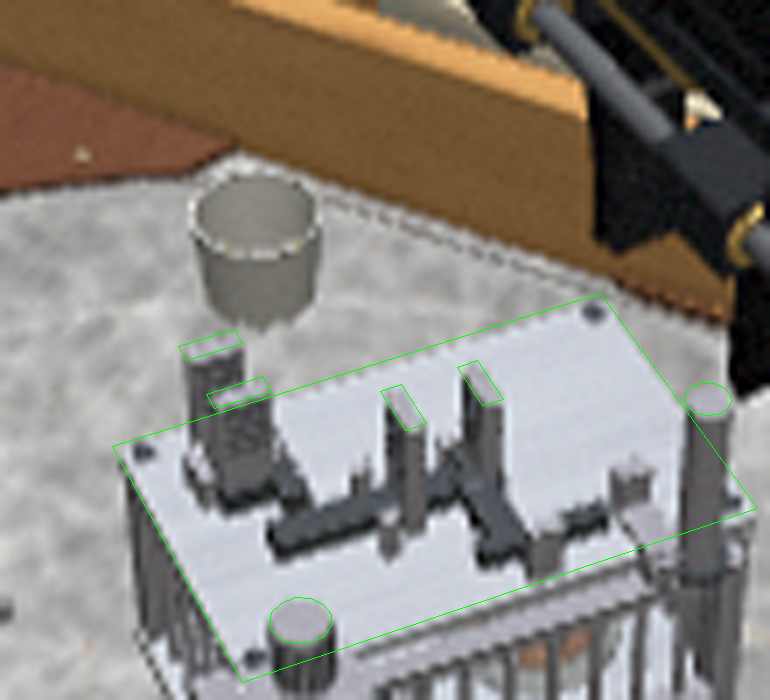

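View pics/side20.png

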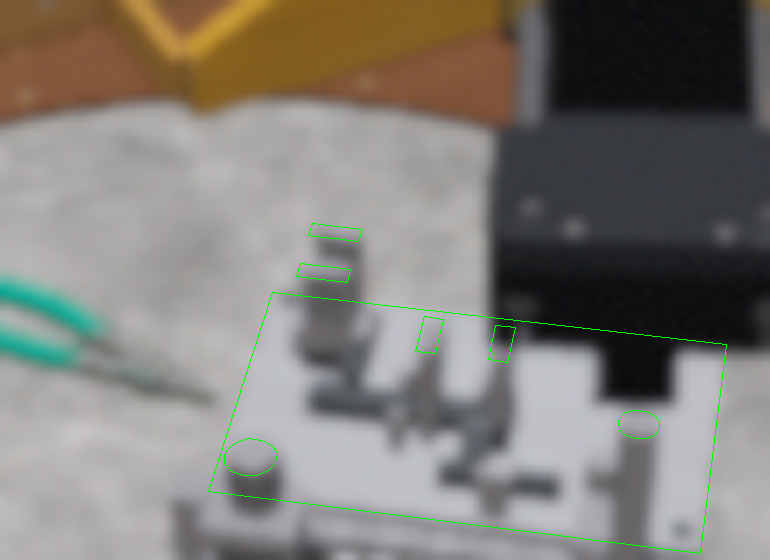

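Call:
{"fn": "servo_tool", "kwargs": {
  "motion": [
    {"xyz": [0.3,-0.3,-0.7],"twist": -6,"hand": 5},
    {"xyz": [0,0,-1],"twist": 0,"hand": 5},
    {"xyz": [0,0,-0.5],"twist": 0,"hand": 5},
    {"xyz": [0,0,0],"twist": 0,"hand": 5},
    {"xyz": [0,0,0],"twist": 0,"hand": 5}
  ]
}}

```text
time: 25.65
position: [557.7, -27.8, 145.4]
orientation: [0.865, 0.501, 0.017, 0.006]
contact_force: [0.7, 0.6, 0.3]
gripper_width: 0.574
```

```bash
python3 - <<'E'
from ov import *
v=[513.5,3.0,np.radians(150)]
for i in range(2):
  ob=arm.observe();print(ob["time"],ob["position"],np.degrees(2*np.arctan2(ob["orientation"][1],ob["orientation"][0])),ob["gripper_width"],ob["contact_force"],R.from_quat(ob["orientation"]).as_matrix()[:,2].round(3))
  ov("scene","scene21",v,(270,130,380,230),7,st=14,bt=18)
  ov("side","side21",v,(280,150,390,230),7,st=14,bt=18)
E
```

```text
25.65 [557.71720167 -27.84143122 145.3537762 ] 60.0897114883896 0.5737185430803627 [0.66709853 0.57160685 0.25513983] [ 0.036  0.006 -0.999]
25.75 [557.82837228 -27.89749401 145.52002251] 60.07269742170681 0.5735227432164403 [-0.09106016  1.02582687 -0.70508503] [ 0.036  0.006 -0.999]
```

View pics/scene21.png

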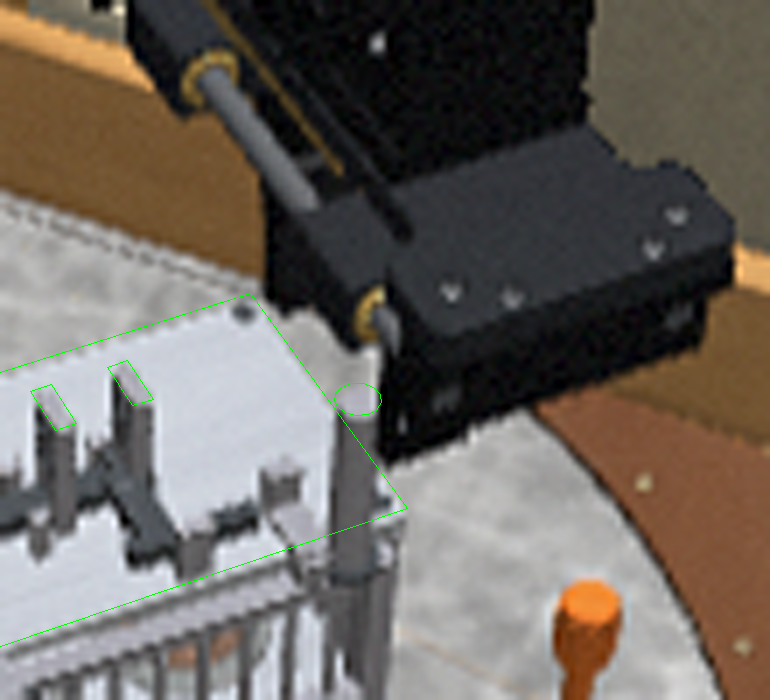

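View pics/side21.png

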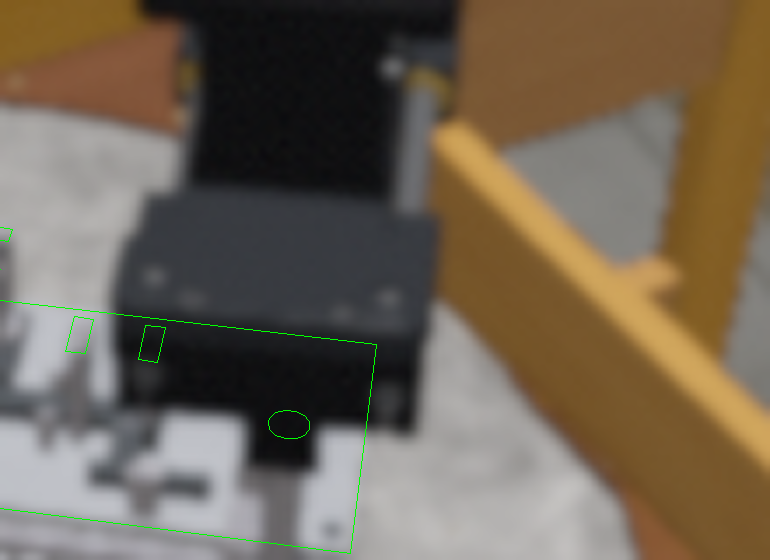

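Call:
{"fn": "servo_tool", "kwargs": {
  "motion": [
    {"xyz": [0,0,-1],"twist": 0,"hand": 5},
    {"xyz": [0,0,-1.2],"twist": 0,"hand": 5},
    {"xyz": [0,0,-0.8],"twist": 0,"hand": 5},
    {"xyz": [0,0,-0.3],"twist": 0,"hand": 5}
  ]
}}

```text
time: 26.35
position: [557.6, -27.9, 110.1]
orientation: [0.866, 0.5, 0.017, 0.007]
contact_force: [-0.1, 1.0, 0.2]
gripper_width: 0.576
```

Call:
{"fn": "servo_tool", "kwargs": {
  "motion": [
    {"xyz": [0,0,-0.3],"twist": 0,"hand": 0.8},
    {"xyz": [0,0,0],"twist": 0,"hand": 0.8},
    {"xyz": [0,0,0],"twist": 0,"hand": 0.8},
    {"xyz": [0,0,0],"twist": 0,"hand": 0.8},
    {"xyz": [0,0,0],"twist": 0,"hand": 0.8}
  ],
  "grip_force": 35
}}

```text
time: 26.98
position: [558.0, -27.9, 107.2]
orientation: [0.866, 0.5, 0.017, 0.007]
contact_force: [0.9, 0.1, -0.1]
gripper_width: 0.129
```

```bash
python3 - <<'E'
from ov import *
v=[513.5,3.0,np.radians(150)]
ob=arm.observe();print(ob["time"],ob["position"],ob["q"].round(2),ob["gripper_width"],ob["contact_force"])
ov("scene","scene22",v,(270,130,380,230),7,st=14,bt=18)
h=np.array([459,28.7]);p=ob["position"][:2]-h;print(np.hypot(*p),np.degrees(np.arctan2(p[1],p[0])))
r=114
for t in np.arange(0,1.51,.1):
    a=np.radians(-30)-t; print(round(t,1),(h+r*np.array([np.cos(a),np.sin(a)])).round(1))
E
```

```text
26.975 [557.97040664 -27.88726282 107.22041325] [-0.2   0.15  1.84  0.01  1.12 -1.25] 0.1288405280500094 [ 0.86948535  0.12366586 -0.11830352]
114.00552488658451 -29.759169566223523
0.0 [557.7 -28.3]
0.1 [551.5 -37.9]
0.2 [544.4 -46.8]
0.3 [536.5 -54.9]
0.4 [527.7 -62.2]
0.5 [518.3 -68.7]
0.6 [508.3 -74.1]
0.7 [497.8 -78.5]
0.8 [486.9 -81.8]
0.9 [475.7 -84.1]
1.0 [464.4 -85.2]
1.1 [453.  -85.1]
1.2 [441.6 -84. ]
1.3 [430.5 -81.7]
1.4 [419.6 -78.3]
1.5 [409.1 -73.8]
```

View pics/scene22.png

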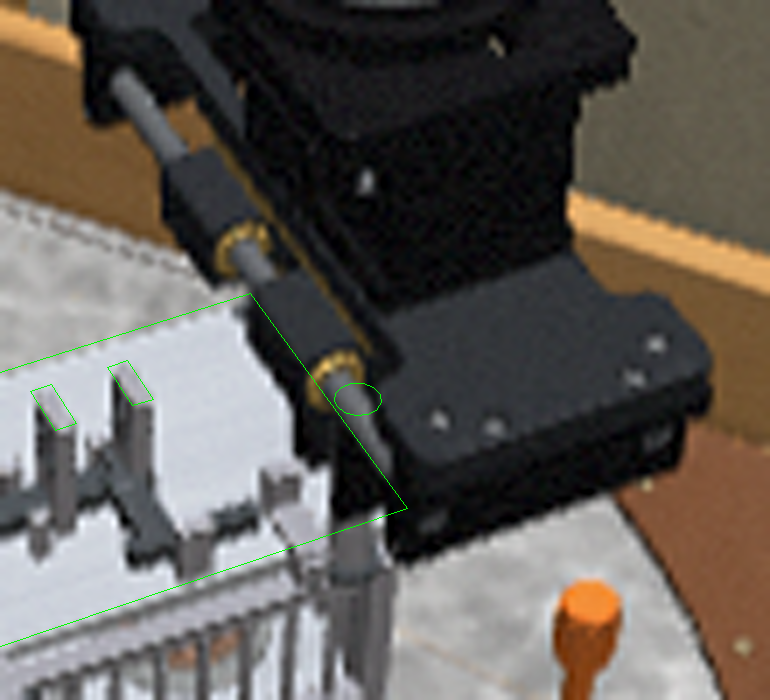

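```bash
python3 - <<'E'
from h import *
arm.get_image("side")
for c in ("side","scene"):
  for n in ("bead_jar","white_pot"):
    for d in arm.landmark_of(c,n)[:2]:
      x=np.array(d["xyz"]);p=x[:2]-[459,28.7];print(c,n,d,np.hypot(*p),-np.radians(30)-np.arctan2(p[1],p[0]))
E
```

```text
side bead_jar {'xyz': [362.6, -22.3, 4.4], 'confidence': 0.89} 109.059433337974 2.1313806600917706
scene bead_jar {'xyz': [369.5, -20.8, 2.9], 'confidence': 0.79} 102.27658578579948 2.1127947065478967
scene white_pot {'xyz': [636.4, 190.1, 2.1], 'confidence': 0.72} 239.834776460796 -1.2618064985134145
scene white_pot {'xyz': [501.0, 80.5, 112.0], 'confidence': 0.34} 66.6876300373615 -1.4130968771053465
```

Call:
{"fn": "servo_tool", "kwargs": {
  "motion": [
    {"xyz": [-0.6,-0.95,0],"twist": -5.7,"hand": 0.8},
    {"xyz": [-0.7,-0.9,0],"twist": -5.7,"hand": 0.8},
    {"xyz": [-0.8,-0.8,0],"twist": -5.7,"hand": 0.8},
    {"xyz": [-0.9,-0.75,0],"twist": -5.7,"hand": 0.8}
  ]
}}

```text
time: 27.78
position: [527.6, -61.9, 107.2]
orientation: [0.949, 0.314, 0.016, 0.01]
contact_force: [0.7, 1.0, 0.2]
gripper_width: 0.126
```

Call:
{"fn": "servo_tool", "kwargs": {
  "motion": [
    {"xyz": [-0.95,-0.65,0],"twist": -5.7,"hand": 0.8},
    {"xyz": [-1,-0.55,0],"twist": -5.7,"hand": 0.8},
    {"xyz": [-1.05,-0.45,0],"twist": -5.7,"hand": 0.8},
    {"xyz": [-1.1,-0.35,0],"twist": -5.7,"hand": 0.8}
  ]
}}

```text
time: 28.28
position: [486.9, -81.2, 107.2]
orientation: [0.993, 0.114, 0.016, 0.012]
contact_force: [-0.0, 2.5, 0.0]
gripper_width: 0.124
```

```bash
python3 - <<'E'
from crop import *
s=arm.observe();p=s["position"][:2]-[459,28.7];print(s["time"],s["position"],s["contact_force"],np.hypot(*p),-np.radians(30)-np.arctan2(p[1],p[0]))
crop("scene","scene23",(220,150,360,270),5)
E
```

```text
28.275 [486.91448821 -81.15018052 107.22082264] [-0.01402046  2.47244653  0.0363806 ] 113.3414346705433 0.7983504856010336
```

View pics/scene23.png

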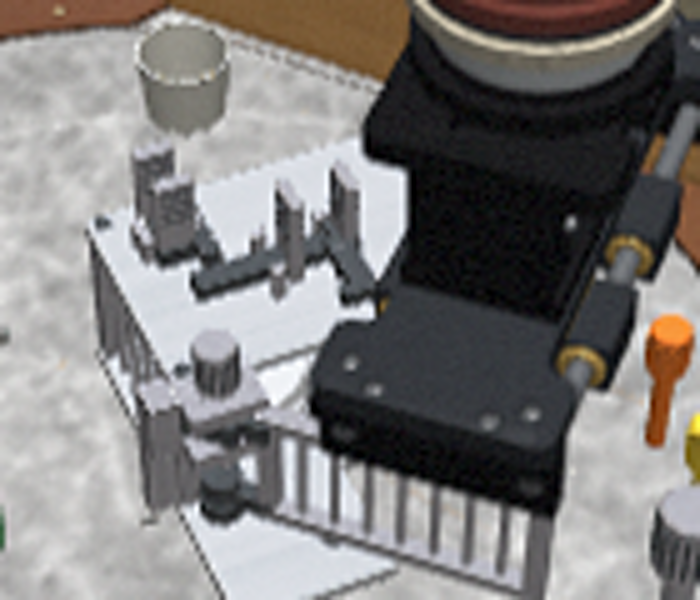

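The gate is following at about 0.8 rad with the pin still seated; I keep going to about 1.4.

Call:
{"fn": "servo_tool", "kwargs": {
  "motion": [
    {"xyz": [-1.1,-0.25,0],"twist": -5.7,"hand": 0.8},
    {"xyz": [-1.15,-0.15,0],"twist": -5.7,"hand": 0.8},
    {"xyz": [-1.15,0,0],"twist": -5.7,"hand": 0.8},
    {"xyz": [-1.15,0.1,0],"twist": -5.7,"hand": 0.8},
    {"xyz": [-1.1,0.2,0],"twist": -5.7,"hand": 0.8},
    {"xyz": [-0.9,0.3,0],"twist": -4,"hand": 0.8}
  ]
}}

```text
time: 29.08
position: [419.8, -77.3, 107.2]
orientation: [0.984, -0.175, 0.012, 0.014]
contact_force: [2.4, -1.6, -2.4]
gripper_width: 0.122
```

```bash
python3 - <<'E'
from crop import *
for c in("scene","side"):
  s=arm.observe();p=s["position"][:2]-[459,28.7];print(s["time"],s["position"],s["contact_force"],s["gripper_width"],np.hypot(*p),-np.radians(30)-np.arctan2(p[1],p[0]),np.degrees(2*np.arctan2(s["orientation"][1],s["orientation"][0])))
  crop(c,c+"24",(200,150,350,300),4)
E
```

```text
29.075 [419.84145922 -77.30329151 107.19376983] [ 2.42065096 -1.64975332 -2.42401268] 0.12167065516334416 113.00481904415228 1.4010572939238761 -20.169138269226583
29.125 [419.0805656  -77.0146213  107.16027702] [ 1.78781519 -0.15294565 -0.67761614] 0.11988594033772527 113.00063008173971 1.4082589144983886 -20.302371816632718
```

View pics/scene24.png

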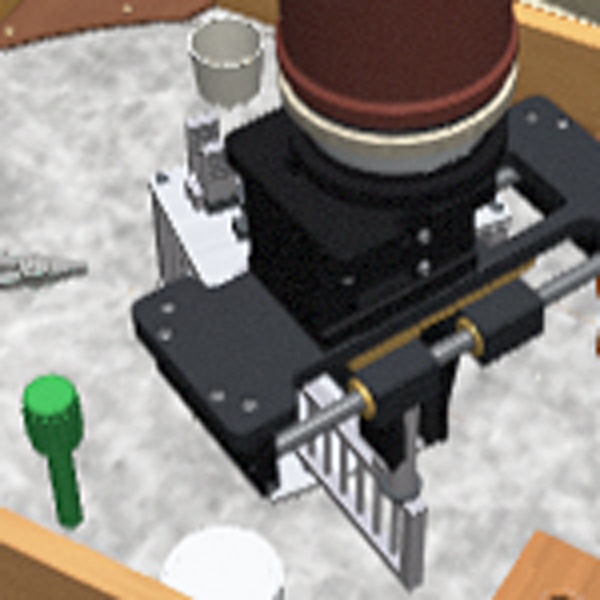

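View pics/side24.png

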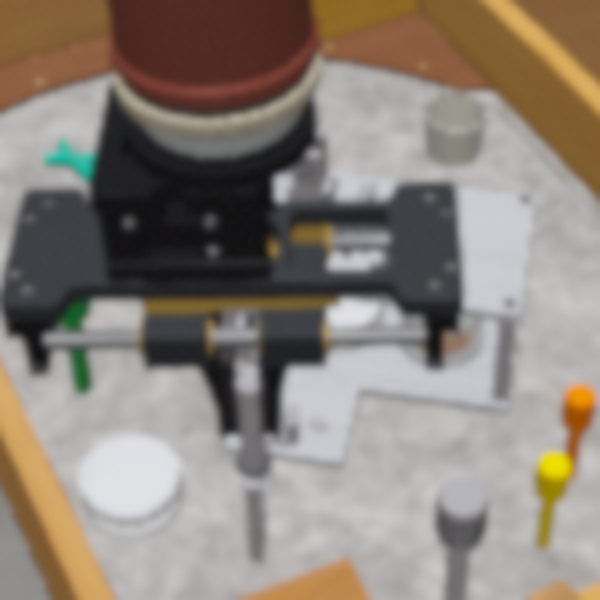

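Call:
{"fn": "servo_tool", "kwargs": {
  "motion": [
    {"xyz": [0,0,0],"twist": 0,"hand": 0.8},
    {"xyz": [0,0,0],"twist": 0,"hand": 0.8},
    {"xyz": [0,0,0],"twist": 0,"hand": 0.8}
  ]
}}

```text
time: 29.55
position: [420.5, -77.5, 107.2]
orientation: [0.985, -0.172, 0.012, 0.014]
contact_force: [1.8, -0.3, -1.5]
gripper_width: 0.126
```

```bash
python3 - <<'E'
from crop import *
for i in range(8):
  arm.get_image("scene")
s=arm.observe();p=s["position"][:2]-[459,28.7];print(s["time"],s["position"],s["contact_force"],s["gripper_width"],np.hypot(*p),-np.radians(30)-np.arctan2(p[1],p[0]))
arm.get_image("wrist")
cv2.imwrite("pics/w25.png",arm.get_image("wrist")[:,:,::-1])
E
```

```text
29.95 [420.27718858 -77.44766886 107.17909789] [ 2.90029601 -0.84931234 -1.50527043] 0.12365135139227736 112.99019306536347 1.396997086884098
```

View pics/w25.png

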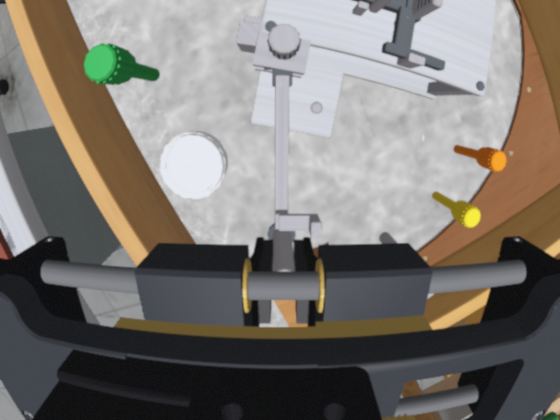

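The wrist view shows the pin head at (285,40) in the hinge. The gate runs straight from there to the grip, held between the fingers at (283,255), and the jar is clear of the gate. The gate is steady at about 1.40 rad, so I'm handing in.

```bash
python3 -c "
from workcell import arm
print(arm.close_job())"
```

```text
the job is handed in; nothing more can be done
None
```

The job is done in the order you asked and was handed in at about 30 s, still gripping the gate wide open. The hand-in gave no verdict.

- **Pin:** I took the small grey pin from the stand and pushed it through the hinge. The push force rose to about 51 N at full depth. After release the head leaned slightly, so I pressed it from above with closed fingers. They met the head top at about 102.7 mm, against 102 mm for fully home. Later pictures show it sitting in the hinge.
- **Safety catch:** I squeezed it first. The fingers read about 25 mm over tab and post, against 26 mm nominal. The picture overlay matched the full 14 mm of travel.
- **Bolt catch:** I squeezed it next. The fingers read about 27 mm, against 28 mm nominal. The overlay matched the full 18 mm of travel.
- **Gate:** I gripped it across and swung it past the detent. From the tool position it stood at about 1.40 rad, steady over the last second, held with a 35 N grip.

The gripper width read 1 to 2 mm under the true size on every part, so I relied on the pictures for the catches. I did not touch the pliers, jar, pot or look-alike pins. No check failed at the end.

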